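# Check a bored block with the collared depth gauge

## Task

Turn the drilling jig's handwheel clockwise, regrasping its bar as often as needed, until the bore of the wooden block stands centred under the guide tube (the dark line on the block opposite the fixed pointer). Then take the collared gauge rod from its rack, push it down the guide tube until its collar stops on the tube's rim, draw it right out again, and finish while still holding it in the gripper: rod level, at rest, its tip over the white reading plate and roughly 15 cm above it. Leave the wheel as set, and leave the awl and the other things on the table where they are.

Things in the scene. Friction and masses are not known exactly. Their poses are not given: they have to be found in the camera images.
- wheel (a joint): Handwheel of the drilling jig on an upright axle, rad. 0 = bore right under the guide tube; starts between -3.1 and -2.0 and grows as the wheel is turned clockwise seen from above. It moves the cross-slide with the wooden block 16 mm per rad along the jig's +y, stays where left (friction 0.1 N m), stops at -4.3 and +0.7. Set it within 0.15 of 0.
- wheel_grip (a point): Grip point on the handwheel's axle, 88 mm above the table, inside a raised dark steel bar 64 mm long (this point's x), 14 mm thick (its y), 36 mm high; the bar's top is 12 mm above this point, its foot 24 mm below. It crosses a spoked rim of 102 mm diameter, top 24 mm below this point. Turns with the wheel; z up.
- jig: Drilling jig, fixed to the table: grey base 160 x 310 x 20 mm. Origin on the table right under the guide tube; z up. The column (30 x 40 mm, top 130 mm above the table) stands 70 mm along -x from the tube, the handwheel's axle 165 mm along +y; the fixed pointer stands 56 mm along +x, top 83 mm. Nothing of it is over 130 mm high.
- tube_mouth (a point): Centre of the guide tube's upper rim, 130 mm above the table. Upright steel tube, outside diameter 26 mm, bore 15 mm, 40 mm long; z up along the tube.
- bore_mouth (a point): Centre of the mouth of the bore (23 mm diameter, 42 mm deep) in the top of the wooden block (56 x 105 x 50 mm) on the cross-slide, 49 mm below the tube's rim; it is right under tube_mouth when the wheel reads 0. A dark line on the block's top and +x face marks it. With the collar on the rim the tip is 6 mm off its floor.
- gauge: Gauge rod, loose, 160 g, hung upright by its collar in one of the rack's holes. Origin: centre of the collar's underside; +z to the grip. Below it: steel rod 12 mm diameter, 85 mm long, tip tapered over 6 mm. Above: collar 30 mm diameter, 8 thick; neck to 26 mm; dark wooden grip 18 x 18 mm square (faces across the gauge's x and y) from 26 to 82 mm. It may lean 1 degree in the rack.
- gauge_tip (a point): Lower end of the gauge rod, 85 mm below the gauge's origin.
- gauge_grip (a point): Middle of the gauge's square wooden grip, 54 mm above the gauge's origin; axes as the gauge's.
- rack: Light wooden rack block, fixed, 70 x 120 x 90 mm. Origin at the centre of its underside on the table, z up. Two upright through holes (17 mm) 40 mm along +y and -y from its middle; the gauge hangs in one, the awl in the other.
- plate: White reading plate with dark division lines, fixed flat on the table, 110 (x) x 140 (y) x 8 mm; origin at the centre of its underside, z up.
- awl: Awl, loose, in the other hole of the rack: round turned wooden handle of 26 mm diameter and 36 mm height above the rack, no collar. Origin at the rack's top. Leave alone.
- tape: Cardboard-brown tape roll lying flat, 90 mm diameter, 24 mm high, beyond the jig and rack. Leave alone.
- bowl: Wooden bowl, 120 mm diameter, 50 mm high, beyond the jig. Leave alone.
- spare: Spare bored wooden block, 56 x 90 x 50 mm, loose on the table on the robot's side of the jig. Leave alone.
- mallet: Hammer lying on the table on the robot's side of the rack. Leave alone.
- glue: Closed jar, 64 mm diameter, 120 mm high, beyond the rack. Leave alone.
- fan: Round straw fan, 225 mm across with a handle, lying flat to the left of the jig. Leave alone.
- can: Metal can, 70 mm diameter, 100 mm high, left on the robot's side of the jig. Leave alone.
Not all that is in view belongs to the job. There is more than one size of the plate; the job needs the largest.

How it is judged:
On the way, in this order (a step that is already met when the one before it is completed fails the run):
1. the handwheel has been turned until the bore is under the guide tube (wheel within 0.18 rad of 0) (value of joint wheel between -0.18 and 0.18 rad and velocity of joint wheel below 0.2 rad/s), for 0.3 s.
2. the gauge is in the guide tube with its collar on the tube's rim (within 3 mm), the wheel still set (value of joint wheel between -0.18 and 0.18 rad and distance between gauge and tube_mouth below 0.0035 m and angle between the z axis of gauge and the z axis of tube_mouth, either way round below 0.1 rad and z of gauge_tip in the frame of tube_mouth below -0.08 m), for 0.2 s.
3. the gauge is drawn right out of the tube (z of gauge_tip in the frame of tube_mouth above 0.005 m), for 0.1 s.
At the end, for the whole second after the job is handed in: The gauge is held by the fingers only, at rest, level within about 11 degrees, its tip over the white plate at 80 to 250 mm above the table, touching neither jig, rack nor plate; the handwheel still within 0.18 rad of its setting (value of joint wheel between -0.18 and 0.18 rad and angle between gauge's own z axis and vertical between 1.37 and 1.77 rad and x of gauge_tip in the frame of plate between -0.055 and 0.055 m and y of gauge_tip in the frame of plate between -0.07 and 0.07 m and height (world z) of gauge_tip between 0.08 and 0.25 m and contact force between the fingers and gauge above 1 N and linear speed of gauge below 0.03 m/s and angular speed of gauge below 0.2 rad/s and contact force between gauge and rack below 0.3 N and contact force between gauge and jig below 0.3 N and contact force between gauge and plate below 0.3 N); the arm keeps its last pose, push and grip.
It fails at once if the awl or another bystander is displaced by more than 40 mm (distance of any of awl, tape, bowl, spare, mallet, glue, fan, can from where it was at the start of the episode above 0.04 m).
It also fails if it takes over 72 s, if anything falls off the work surface, if the arm or the gripper's body presses on something with over 40 N, if the wrist force passes 120 N, or if a joint passes its speed limit or range.

## Robot

A 6-joint arm with a two-finger parallel gripper is mounted at the origin on the work surface. World frame = base frame: x ahead of the robot, y to its left, z up, the work surface at z = 0. Lengths are in m, angles in rad, forces in N, time in s.
With the tool pointing down it reaches from about 0.3 to 0.75 m from the base axis. Payload 8.5 kg.
Tool frame: the origin (TCP) lies at the very end of the fingers, on their centre line; the grasp point (between the pads) lies 19 mm behind it; z points along the fingers, y is the line along which they close (so a half turn about z gives the same grasp; the last joint's range is limited). The gripper opens to 85 mm and grips with 20 to 120 N. Pads are 22 mm wide; open, the fingers measure 114 mm over their backs; the gripper's body (76 mm by 85 mm) begins 54 mm behind the grasp point. The pads swing forward as they close: fully open they stand 13 mm farther back than shut.
Start: joints at [1.134, 0.381, 1.297, -0, 1.464, -0.215], TCP at [0.121, 0.537, 0.231] pointing down, gripper open.
Joint ranges: [-3.11, 3.11], [-0.89, 2.33], [0.22, 2.48], [-1.42, 4.56], [0.17, 2.85], [-2.88, 2.88]. Speed limits (rad/s): [2.39, 2.39, 3.14, 3.14, 3.14, 3.14].

## Interface

Orientations are given as a unit quaternion [x, y, z, w].
In Python, from bench import arm, camera gives the robot as it stands.
- The arm moves only by the tool carry_out, never from a script. Its argument "commands" is a list of rows, each a list of 7 numbers: the shift along the tool's x, y, z in mm, then the turn, a rotation vector about the tool's x, y, z in rad, then the finger opening in mm, from 0 to 85.4. A call has 1 to 8 rows; each row shifts and turns the commanded pose from where the row before left it, along the tool's axes as they then stand; what a row does not reach is not made up. A row lasts 1/12 s, in which the tool goes at most 41.7 mm and 7.16 degrees, less where a joint would pass 70% of its speed; a pose out of reach is approached as far as the arm can. A call with a gripper value outside its range is refused whole. The fingers move at their own pace and stop on an object; "newtons" is the grip in N (left out, the last holds). Time passes only in rows, so rows that do not move let the fingers close. It gives the time, the measured TCP pose, the force, the opening and the grip force at its end, in the units of the state.
- arm.observe(): the state, without advancing time (a new reading comes with each control period).
- camera(name): name is "side" or "top"; returns a dict with "image" (384x512x3 uint8, red, green, blue), "depth" (384x512 float32, m along the optical axis (not along the pixel's ray), 0 where there is no reading), "K" (3x3 intrinsics, pixels), "k1" (the pictures are not rectified: a ray, as slopes to the right and down, at radius r is drawn at 1 + k1 r^2 times it, then the intrinsics apply), "R" (3x3) and "t" (3): a world point X has camera coordinates R X + t. Camera axes: x right, y down, z forward; pixel columns grow to the right and rows downward; lengths in m; the calibration is good to about 2 mm. A picture is of the moment at which its call begins.
- arm.finish_job(): hands the job in; it is judged then, once.
The state is a dict: "clock": time; "joints": joint angles; "qd": joint speeds; "effort": joint torques, N m; "eef_pos": TCP position; "tcp_rot": TCP orientation; "ft_force": force on the tool from outside, world axes, zero at the start; "ft_torque": the same for the moment, N m; "opening": finger opening in m; "finger_force": force on a finger pad.
Only numpy, scipy, OpenCV 4.12 (cv2) and the standard library are available. Lean on these libraries where they do the work, as an engineer would, in place of code of your own. Each camera call takes 0.05 s, during which the arm holds its last target. There are 200 camera calls.

## Working session

There is one attempt and no reset: what is moved stays moved. The work goes in short steps, Python scripts to look and compute and a tool call to move; the robot and the scene stay as the last step left them, time stands still between calls to the robot, and variables do not carry over. Pictures are saved under pics/ and viewed, at most 10 in all, crops included, and the job is handed in when it is done.

Besides the shell and the picture viewer there is one more tool, called after "Emit:" by a JSON object that holds its "name" and its "arguments", one argument or row to a line. carry_out: Moves the arm, as the interface text tells. Its arguments: {"type":"object","properties":{"commands":{"type":"array"},"newtons":{"type":"number"}},"required":["commands"]}

```bash
ls; mkdir -p pics
cat > h.py <<'E'
import numpy as np,cv2
from bench import arm,camera
def world(c,u,v,d=None):
    K=c["K"];p=np.array([[[u,v]]],float)
    s=cv2.undistortPoints(p,K,np.array([c["k1"],0,0,0,0.]))[0,0]
    if d is None:
        w=c["depth"][int(v)-1:int(v)+2,int(u)-1:int(u)+2];d=np.median(w[w>0])
    return c["R"].T@(np.array([s[0]*d,s[1]*d,d])-c["t"])
def cloud(c):
    h,w=c["depth"].shape
    u,v=np.meshgrid(np.arange(w),np.arange(h))
    s=cv2.undistortPoints(np.stack([u,v],-1).reshape(-1,1,2).astype(float),c["K"],np.array([c["k1"],0,0,0,0.]))[:,0]
    d=c["depth"].reshape(-1,1)
    P=(np.c_[s,np.ones(len(s))]*d-c["t"])@c["R"]
    return P.reshape(h,w,3)
def proj(c,X):
    return cv2.projectPoints(np.array([X],float),cv2.Rodrigues(c["R"])[0],c["t"],c["K"],np.array([c["k1"],0,0,0,0.]))[0][0,0]
E
python3 - <<'E'
from h import *
for n in("top","side"):
    c=camera(n);np.savez("%s0.npz"%n,**c)
    cv2.imwrite(f"pics/{n}0.png",cv2.resize(c["image"][:,:,::-1],(800,600),interpolation=cv2.INTER_CUBIC))
    print(n,c["K"],c["R"],c["t"],c["k1"])
print(arm.observe())
E
```

```text
pics
top [[381.81253525   0.         260.69218348]
 [  0.         381.81253525 193.68460101]
 [  0.           0.           1.        ]] [[-0.00653247 -0.99986187 -0.01528309]
 [-0.9943002   0.00812106 -0.10630694]
 [ 0.10641637  0.01450153 -0.9942159 ]] [0.026151   0.52872611 1.31961208] -0.08171096363077583
side [[488.72523337   0.         254.97510234]
 [  0.         488.72523337 191.75418042]
 [  0.           0.           1.        ]] [[ 0.95603832 -0.29292644  0.01359528]
 [-0.13894741 -0.49334179 -0.85866611]
 [ 0.25823313  0.81902868 -0.51235503]] [-0.5051207   0.18089091  1.69042292] -0.1875894949768052
{'clock': 0.1, 'joints': array([ 1.13364802e+00,  3.81114680e-01,  1.29817643e+00,  1.42203957e-05,
        1.46359544e+00, -2.15294121e-01]), 'qd': array([-0.00102786, -0.00224864,  0.00045403,  0.00169955, -0.00159889,
        0.00096904]), 'effort': array([ 4.71832391e-03, -4.49218512e+01, -2.31655097e+01, -1.00004522e-04,
        3.71714530e-03, -2.37695559e-05]), 'eef_pos': array([0.12090118, 0.53627372, 0.23078388]), 'tcp_rot': array([ 1.10700482e-01,  9.93853603e-01, -6.10565100e-04, -2.14021626e-04]), 'ft_force': array([ 0.18286597, -0.83961513,  0.36500496]), 'ft_torque': array([ 0.05578733, -0.00364544, -0.00627868]), 'finger_force': 0.0, 'opening': 0.08518741026472192}
```

View pics/top0.png

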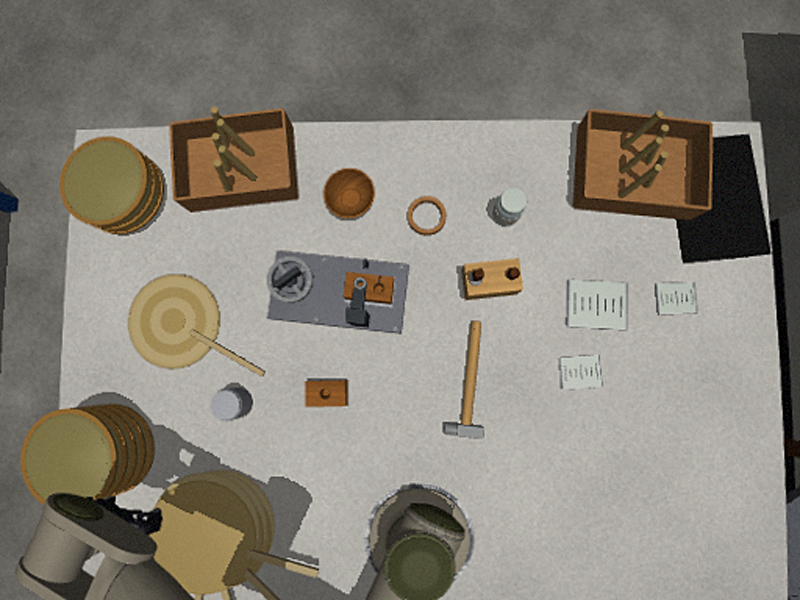

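View pics/side0.png

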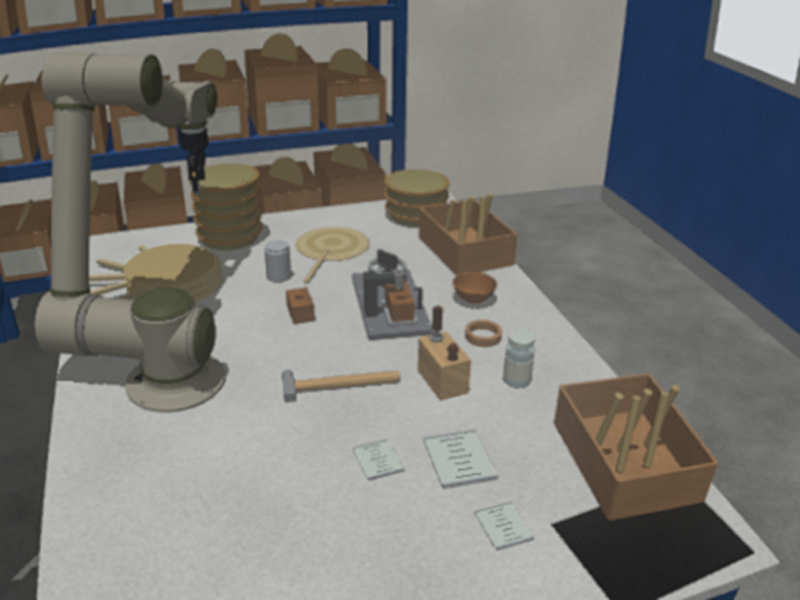

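The top picture shows the jig at (340,290), with its handwheel at (290,280) and tube at (360,283). The rack is at (492,279). There are three plates: (597,304), (676,298) and (581,371). The first is the largest and so the one meant. The two rack candidates in the side view are the tall one with metal at (437,320), which is the gauge, and the short one at (452,352), which is the awl. I'll confirm with enlarged crops.

Run:
```python
from h import *
T={k:v for k,v in np.load("top0.npz").items()};S={k:v for k,v in np.load("side0.npz").items()}
a=T["image"][150:225,165:345,::-1]; b=S["image"][150:260,220:300,::-1]
im=np.zeros((600,800,3),np.uint8)
A=cv2.resize(a,None,fx=4.4,fy=4.4,interpolation=cv2.INTER_CUBIC); im[:A.shape[0],:A.shape[1]]=A[:,:800]
B=cv2.resize(S["image"][185:255,262:305,::-1],None,fx=3.8,fy=3.8,interpolation=cv2.INTER_CUBIC);im[332:332+B.shape[0],:B.shape[1]]=B[:268]
C=cv2.resize(S["image"][150:217,220:300,::-1],None,fx=4,fy=4,interpolation=cv2.INTER_CUBIC);im[332:600,200:520]=C
cv2.imwrite("pics/crop.png",im)
P=cloud(T)
for n,(u0,u1,v0,v1),(z0,z1) in [("base",(168,265,155,216),(.012,.027)),("rack",(290,340,160,195),(.083,.096)),("plate",(358,406,175,214),(.003,.015)),("p2",(418,448,178,204),(.003,.015)),("p3",(356,388,225,251),(.003,.015)),("bar",(172,202,160,195),(.09,.11)),("block",(215,256,170,198),(.07,.09))]:
    q=P[v0:v1,u0:u1].reshape(-1,3);m=(q[:,2]>z0)&(q[:,2]<z1);q=q[m]
    r=cv2.minAreaRect((q[:,:2]*1000).astype(np.float32));print(n,len(q),np.median(q[:,2]).round(4),r,q[:,:2].mean(0).round(4))
print("table z",np.median(P[280:300,240:260,2]))
```

```text
base 2443 0.0194 ((559.7620849609375, 182.0264129638672), (308.1141662597656, 161.53298950195312), 83.36846923828125) [0.5555 0.181 ]
rack 612 0.0895 ((579.2846069335938, -164.36154174804688), (70.6612548828125, 120.80809020996094), 5.738363742828369) [ 0.5782 -0.1653]
plate 1203 0.0076 ((527.3666381835938, -413.647705078125), (172.7429656982422, 138.35977172851562), 89.36283111572266) [ 0.5257 -0.4159]
p2 420 0.0056 ((538.3521728515625, -604.696044921875), (107.04371643066406, 91.82157897949219), 89.37808990478516) [ 0.539 -0.602]
p3 443 0.0058 ((369.62054443359375, -371.2318420410156), (112.97018432617188, 85.25873565673828), 89.23931884765625) [ 0.3701 -0.3711]
bar 79 0.0991 ((581.3367919921875, 285.59222412109375), (15.365689277648926, 60.447837829589844), 35.9066047668457) [0.5812 0.2848]
block 380 0.0803 ((568.2626342773438, 107.28688049316406), (105.53418731689453, 71.43746185302734), 83.24974822998047) [0.5623 0.1048]
table z -0.0009444229376496926
```

View pics/crop.png

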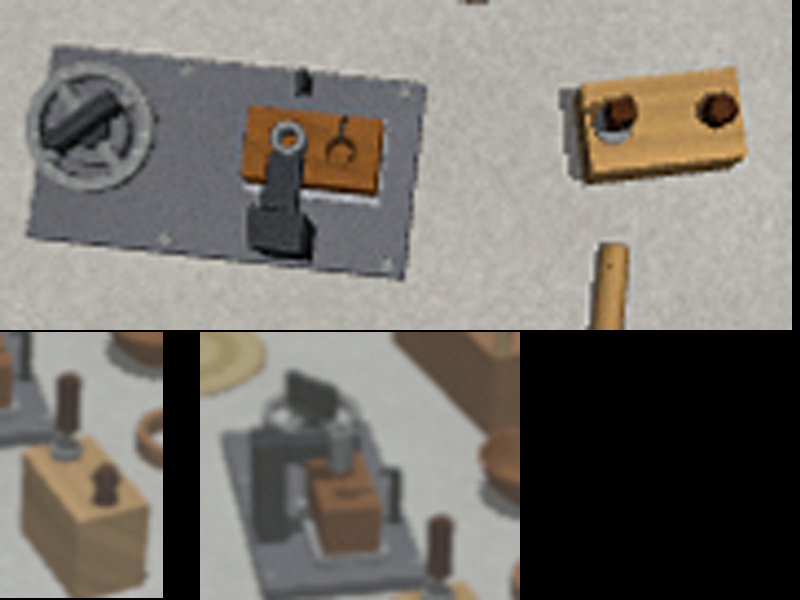

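Confirmed: the collared gauge with the square grip is at crop (618,112), the +y hole. The awl has a round knob and is at (718,108). The bore line is at crop (343,125) and the tube ring at (288,138). Next I'll work out the wheel offset and the approach.

```bash
cat >> h.py <<'E'
from scipy.spatial.transform import Rotation as Ro
def ray(c,u,v,z):
    s=cv2.undistortPoints(np.array([[[u,v]]],float),c["K"],np.array([c["k1"],0,0,0,0.]))[0,0]
    d=c["R"].T@np.array([s[0],s[1],1.]);o=-c["R"].T@c["t"];return o+d*(z-o[2])/d[2]
def down(yaw_y):  # tool z down, tool y at world angle (deg)
    a=np.deg2rad(yaw_y);y=np.array([np.cos(a),np.sin(a),0]);z=np.array([0,0,-1.])
    return Ro.from_matrix(np.c_[np.cross(y,z),y,z])
def plan(p,R,p1,R1,n=None):
    p,p1=np.array(p),np.array(p1);rv=(R.inv()*R1).as_rotvec()
    k=n or int(max(np.ceil(np.linalg.norm(p1-p)/.041),np.ceil(np.rad2deg(np.linalg.norm(rv))/7.1),1))
    R_=R;st=Ro.from_rotvec(rv/k)
    for i in range(k):
        print(np.r_[(R_.inv().apply((p1-p)/k)*1000).round(1),(rv/k).round(4)].tolist());R_=R_*st
    print(k,"rows")
E
python3 - <<'E'
from h import *
T=dict(np.load("top0.npz"));S=dict(np.load("side0.npz"))
f=lambda x,y:(165+(x+.5)/4.4-.5,150+(y+.5)/4.4-.5)
P=cloud(T)
def rect(c,P,u0,u1,v0,v1,z0,z1):
    q=P[v0:v1,u0:u1].reshape(-1,3);return q[(q[:,2]>z0)&(q[:,2]<z1)]
tube=ray(T,*f(288,138),.13);print("tube px",tube)
print("tube from bar",np.array([.5813,.2856])-.165*np.array([.1155,.9933]))
q=rect(T,P,220,240,172,190,.12,.14);print("tubepts",len(q),q.mean(0))
bore=ray(T,*f(341,150),.081);line=ray(T,*f(343,124),.081);print("bore",bore,"line",line)
ex=np.array([.9933,-.1155]);ey=np.array([.1155,.9933])
for n,p in(("bore",bore),("line",line)):
    d=p[:2]-tube[:2];print(n,d@ex,d@ey,"wheel",d@ey/.016)
# side: clouds
Q=cloud(S)
for n,(u0,u1,v0,v1),(z0,z1) in [("bar",(225,275,150,190),(.09,.11)),("rack",(265,305,205,255),(.084,.096)),("gauge top",(270,290,190,215),(.15,.2))]:
    q=rect(S,Q,u0,u1,v0,v1,z0,z1);print(n,len(q),q.mean(0),cv2.minAreaRect((q[:,:2]*1000).astype(np.float32)))
q=rect(T,P,295,312,160,180,.15,.19);print("gauge top T",len(q),q.mean(0),q[:,2].max())
q=rect(T,P,320,335,160,180,.1,.15);print("awl T",len(q),q.mean(0))
r=np.deg2rad(5.74);print("hole+y",np.array([.5793,-.1644])+.04*np.array([-np.sin(r),np.cos(r)]))
q=rect(T,P,358,406,175,214,.004,.012);
# plate
m=cv2.inRange(T["image"][172:216,355:410],(170,180,170),(255,255,255));ys,xs=np.nonzero(m);
w=np.array([ray(T,x+355,y+172,.008)[:2]*1000 for x,y in zip(xs,ys)],np.float32);print(cv2.minAreaRect(w))
E
```

```text
tube px [0.56077241 0.12098216 0.13      ]
tube from bar [0.5622425 0.1217055]
tubepts 77 [0.55155882 0.12332044 0.12646331]
bore [0.55796245 0.08453668 0.081     ] line [0.5782781  0.08296239 0.081     ]
bore 0.001418322313524169 -0.03652584825583471 wheel -2.2828655159896694
line 0.021779685821677868 -0.03574313312198496 wheel -2.23394582012406
bar 119 [0.54112513 0.17828694 0.09996485] ((538.793212890625, 204.61866760253906), (224.7407989501953, 96.88084411621094), 79.12786865234375)
rack 372 [ 0.57293058 -0.17611013  0.09071378] ((576.3375244140625, -167.57212829589844), (72.9244613647461, 131.23292541503906), 5.446911334991455)
gauge top 54 [ 0.57067387 -0.1312499   0.16434523] ((571.716064453125, -128.18740844726562), (19.27126693725586, 22.027484893798828), 13.090252876281738)
gauge top T 39 [ 0.57358797 -0.12367077  0.16888319] 0.1781359695141356
awl T 45 [ 0.58228135 -0.20335727  0.12155033]
hole+y [ 0.57529942 -0.12460056]
((528.7395629882812, -413.30078125), (198.0447998046875, 155.8319854736328), 89.41069030761719)
```

Emit:
{"name": "carry_out", "arguments": {
  "commands": [
    [0, 0, 0, 0, 0, 0.1, 45]
  ],
  "newtons": 60
}}

```text
clock: 0.18
eef_pos: [0.1209, 0.5364, 0.2309]
tcp_rot: [0.16, 0.987, -0.0, -0.0]
ft_force: [-0.3, 0.5, 0.3]
opening: 0.0753
finger_force: 0.0
```

Run:
```python
from h import *
o=arm.observe();print(o["joints"],o["eef_pos"],o["opening"]);R=Ro.from_quat(o["tcp_rot"]);print(R.as_matrix().round(3))
plan(o["eef_pos"],R,[.5813,.2856,.20],down(35.9))
```

```text
[ 1.13373786e+00  3.81024747e-01  1.29795740e+00 -3.97496243e-05
  1.46353780e+00 -1.15683949e-01] [0.12090485 0.53636291 0.23090605] 0.07529405559990066
[[-0.949  0.316 -0.   ]
 [ 0.316  0.949 -0.001]
 [ 0.    -0.001 -1.   ]]
[-39.7, -7.1, 2.4, -0.0001, 0.0, 0.0479]
[-40.0, -5.2, 2.4, -0.0001, 0.0, 0.0479]
[-40.2, -3.3, 2.4, -0.0001, 0.0, 0.0479]
[-40.3, -1.4, 2.4, -0.0001, 0.0, 0.0479]
[-40.3, 0.6, 2.4, -0.0001, 0.0, 0.0479]
[-40.2, 2.5, 2.4, -0.0001, 0.0, 0.0479]
[-40.1, 4.4, 2.4, -0.0001, 0.0, 0.0479]
[-39.8, 6.3, 2.4, -0.0001, 0.0, 0.0479]
[-39.5, 8.2, 2.4, -0.0001, 0.0, 0.0479]
[-39.0, 10.1, 2.4, -0.0001, 0.0, 0.0479]
[-38.5, 12.0, 2.4, -0.0001, 0.0, 0.0479]
[-37.9, 13.8, 2.4, -0.0001, 0.0, 0.0479]
[-37.2, 15.6, 2.4, -0.0001, 0.0, 0.0479]
13 rows
```

Turning the tool in the positive direction raises joint 6, so about 2.25 rad fits in one grip. Moving over the wheel.

Emit:
{"name": "carry_out", "arguments": {
  "commands": [
    [-39.7, -7.1, 2.4, 0, 0, 0.0479, 45],
    [-40, -5.2, 2.4, 0, 0, 0.0479, 45],
    [-40.2, -3.3, 2.4, 0, 0, 0.0479, 45],
    [-40.3, -1.4, 2.4, 0, 0, 0.0479, 45],
    [-40.3, 0.6, 2.4, 0, 0, 0.0479, 45],
    [-40.2, 2.5, 2.4, 0, 0, 0.0479, 45],
    [-40.1, 4.4, 2.4, 0, 0, 0.0479, 45]
  ]
}}

```text
clock: 0.77
eef_pos: [0.3702, 0.4, 0.2142]
tcp_rot: [0.324, 0.946, -0.0, -0.0]
ft_force: [0.4, 1.6, 0.4]
opening: 0.0449
finger_force: 0.0
```

Emit:
{"name": "carry_out", "arguments": {
  "commands": [
    [-39.8, 6.3, 2.4, 0, 0, 0.0479, 45],
    [-39.5, 8.2, 2.4, 0, 0, 0.0479, 45],
    [-39, 10.1, 2.4, 0, 0, 0.0479, 45],
    [-38.5, 12, 2.4, 0, 0, 0.0479, 45],
    [-37.9, 13.8, 2.4, 0, 0, 0.0479, 45],
    [-37.2, 15.6, 2.4, 0, 0, 0.0479, 45],
    [0, 0, 0, 0, 0, 0, 45],
    [0, 0, 0, 0, 0, 0, 45]
  ]
}}

```text
clock: 1.43
eef_pos: [0.5823, 0.284, 0.1987]
tcp_rot: [0.456, 0.89, -0.001, -0.001]
ft_force: [-1.2, 0.2, -0.3]
opening: 0.045
finger_force: 0.0
```

Run:
```python
from h import *
o=arm.observe();print(o["joints"],o["eef_pos"],o["opening"]);R=Ro.from_quat(o["tcp_rot"])
plan(o["eef_pos"],R,[.5813,.2856,.071],down(35.9))
c=camera("top");a=c["image"][150:225,165:265,::-1]
cv2.imwrite("pics/w1.png",cv2.resize(a,(800,600),interpolation=cv2.INTER_CUBIC))
```

```text
[ 2.71341011e-01  5.78370092e-01  1.05194642e+00  3.16230962e-05
  1.51332334e+00 -3.52153064e-01] [0.58232944 0.2839762  0.19865882] 0.04499709290960412
[0.5, 0.1, 31.9, -0.0005, -0.0002, -0.0008]
[0.5, 0.1, 31.9, -0.0005, -0.0002, -0.0008]
[0.5, 0.1, 31.9, -0.0005, -0.0002, -0.0008]
[0.5, 0.0, 31.9, -0.0005, -0.0002, -0.0008]
4 rows
```

Emit:
{"name": "carry_out", "arguments": {
  "commands": [
    [0.5, 0, 32, 0, 0, 0, 45],
    [0.5, 0, 32, 0, 0, 0, 45],
    [0.5, 0, 32, 0, 0, 0, 45],
    [0.5, 0, 20, 0, 0, 0, 45],
    [0, 0, 11, 0, 0, 0, 45],
    [0, 0, 0, 0, 0, 0, 45],
    [0, 0, 0, 0, 0, 0, 30],
    [0, 0, 0, 0, 0, 0, 20]
  ]
}}

```text
clock: 2.15
eef_pos: [0.5805, 0.2877, 0.0751]
tcp_rot: [0.455, 0.891, 0.001, 0.001]
ft_force: [-0.0, 0.5, 0.1]
opening: 0.0215
finger_force: 0.0
```

Emit:
{"name": "carry_out", "arguments": {
  "commands": [
    [0, 0, 0, 0, 0, 0, 10],
    [0, 0, 0, 0, 0, 0, 8],
    [0, 0, 0, 0, 0, 0, 8],
    [0, 0, 0, 0, 0, 0, 8]
  ],
  "newtons": 40
}}

```text
clock: 2.48
eef_pos: [0.5791, 0.2866, 0.0753]
tcp_rot: [0.455, 0.891, -0.001, -0.0]
ft_force: [-8.2, -4.9, 7.8]
opening: 0.0133
finger_force: 41.3
```

Emit:
{"name": "carry_out", "arguments": {
  "commands": [
    [0, -2, 0, 0, 0, 0, 8],
    [0, 0, 0, 0, 0, 0.08, 8],
    [0, 0, 0, 0, 0, 0.12, 8],
    [0, 0, 0, 0, 0, 0.12, 8],
    [0, 0, 0, 0, 0, 0.12, 8],
    [0, 0, 0, 0, 0, 0.12, 8],
    [0, 0, 0, 0, 0, 0.08, 8],
    [0, 0, 0, 0, 0, 0, 8]
  ]
}}

```text
clock: 3.15
eef_pos: [0.5804, 0.2869, 0.0753]
tcp_rot: [0.713, 0.701, 0.003, 0.001]
ft_force: [4.8, 4.7, 2.5]
opening: 0.0134
finger_force: 40.6
```

Run:
```python
from h import *
o=arm.observe();print(o["joints"],o["eef_pos"],o["opening"],o["ft_force"],o["ft_torque"]);print(Ro.from_quat(o["tcp_rot"]).as_matrix().round(3))
```

```text
[2.76305227e-01 6.81987043e-01 1.22945447e+00 8.84282968e-04
 1.22298772e+00 2.94060621e-01] [0.58036937 0.28692353 0.07528693] 0.013401255880791703 [4.7904278  4.7274732  2.48850355] [ 0.47777724 -0.48466104 -0.11408273]
[[ 0.018  1.     0.007]
 [ 1.    -0.018  0.003]
 [ 0.003  0.007 -1.   ]]
```

Emit:
{"name": "carry_out", "arguments": {
  "commands": [
    [0.7, 1, 0, 0, 0, 0.08, 8],
    [0, 0, 0, 0, 0, 0.12, 8],
    [0, 0, 0, 0, 0, 0.12, 8],
    [0, 0, 0, 0, 0, 0.12, 8],
    [0, 0, 0, 0, 0, 0.12, 8],
    [0, 0, 0, 0, 0, 0.12, 8],
    [0, 0, 0, 0, 0, 0.08, 8],
    [0, 0, 0, 0, 0, 0, 8]
  ]
}}

```text
clock: 3.82
eef_pos: [0.5818, 0.2864, 0.0753]
tcp_rot: [0.923, 0.386, 0.003, 0.001]
ft_force: [7.0, -2.4, 1.8]
opening: 0.0137
finger_force: 40.6
```

Emit:
{"name": "carry_out", "arguments": {
  "commands": [
    [0, 0, 0, 0, 0, 0.08, 8],
    [0, 0, 0, 0, 0, 0.12, 8],
    [0, 0, 0, 0, 0, 0.12, 8],
    [0, 0, 0, 0, 0, 0.12, 8],
    [0, 0, 0, 0, 0, 0.12, 8],
    [0, 0, 0, 0, 0, 0.08, 8],
    [0, 0, 0, 0, 0, 0, 8]
  ]
}}

```text
clock: 4.4
eef_pos: [0.5824, 0.2852, 0.0753]
tcp_rot: [0.997, 0.076, 0.004, 0.001]
ft_force: [8.7, -6.9, 2.0]
opening: 0.0134
finger_force: 40.5
```

Run:
```python
from h import *
o=arm.observe();print(o["joints"],o["eef_pos"],o["opening"],o["ft_force"],o["ft_torque"])
y=Ro.from_quat(o["tcp_rot"]).as_matrix()[:,1];print("turned",np.deg2rad(35.9)-np.arctan2(y[1],y[0]))
im=np.zeros((600,800,3),np.uint8)
c=camera("top");np.savez("top1.npz",**c);im[:300]=cv2.resize(c["image"][165:210,185:305,::-1],(800,300),interpolation=cv2.INTER_CUBIC)
c=camera("side");np.savez("side1.npz",**c);im[300:]=cv2.resize(c["image"][165:213,213:341-0,::-1],(800,300),interpolation=cv2.INTER_CUBIC)
cv2.imwrite("pics/w2.png",im)
```

```text
[ 0.27446567  0.68388153  1.22540503 -0.0033419   1.22489423  1.6946838 ] [0.58243921 0.28522646 0.07528531] 0.013377822407313823 [ 8.65132169 -6.94072776  1.9709985 ] [-1.1198941  -1.09271323 -0.08415388]
turned 2.0456784869905023
```

View pics/w2.png

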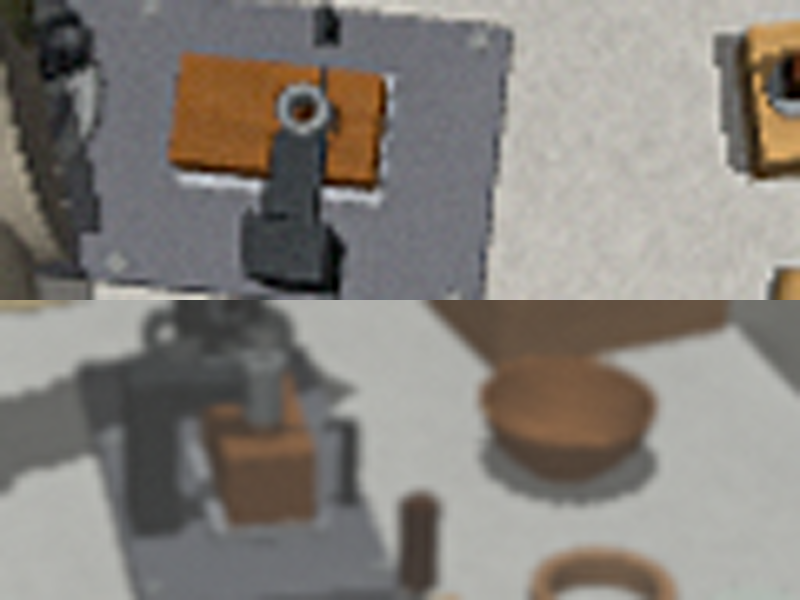

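Run:
```python
from h import *
ex=np.array([.9933,-.1155]);ey=np.array([.1155,.9933])
def jig(c,u,v,z,tube): d=ray(c,u,v,z)[:2]-tube;return (d@ex*1000).round(1),(d@ey*1000).round(1)
tube=np.array([.5615,.1213])
f=lambda x,y:(185+(x+.5)/6.667-.5,165+(y+.5)/6.667-.5)
c=dict(np.load("top1.npz"))
for n,x,y,z in(("line",324,74,.081),("pointer top",327,24,.083),("tube",302,107,.13)):print(n,jig(c,*f(x,y),z,tube))
# block top rect by colour+height, both pictures; orange mask
for k in(0,1):
    c=dict(np.load(f"top{k}.npz"));g=c["image"][165:205,200:265].astype(int)
    P=cloud(c)[165:205,200:265]
    m=(g[...,0]-g[...,2]>50)&(P[...,2]>.065)
    ys,xs=np.nonzero(m);J=np.array([jig(c,x+200,y+165,.081,tube) for x,y in zip(xs,ys)])
    # y edges for rows at jig x 0..20
    s=J[(J[:,0]>-15)&(J[:,0]<22)];print(k,"y edges",np.percentile(s[:,1],[0,1,99,100]),"x",J[:,0].min(),J[:,0].max())
    d=c["image"].sum(2)
    for v in (174,175,176,177,178): print(v,d[v,228:250])
```

```text
line (np.float64(24.9), np.float64(-3.4))
pointer top (np.float64(50.6), np.float64(-2.1))
tube (np.float64(0.4), np.float64(0.4))
0 y edges [-66.4  -65.68  37.6   38.  ] x -29.1 28.5
174 [303 312 309 298 327 326 308 313 321 327 324 328 332 312 332 311 318 327
 331 321 323 319]
175 [242 266 269 263 276 280 297 287 301 305 298 311 326 319 331 340 334 318
 333 325 332 328]
176 [237 231 232 240 255 242 256 259 270 270 282 291 281 301 284 189 286 288
 303 305 326 315]
177 [283 287 341 249 178 232 251 254 278 274 272 272 270 281 167 103 247 275
 282 265 286 276]
178 [418 453 392 420 382 239 230 227 237 259 265 276 262 287 182 238 276 267
 267 267 266 248]
1 y edges [-34.1   -33.128  69.385  70.4  ] x -29.0 28.5
174 [308 327 330 323 347 309 333 343 352 343 330 333 343 326 337 338 335 348
 346 349 335 339]
175 [291 292 299 297 319 211 295 318 310 308 325 333 335 333 336 324 311 333
 339 334 347 335]
176 [275 272 276 285 294 171 275 275 285 294 282 279 301 285 373 486 396 350
 330 347 337 339]
177 [303 303 364 283 232 155 253 283 282 275 282 278 271 286 189 559 346 331
 330 334 333 344]
178 [433 466 418 433 419 201 263 289 266 281 286 272 280 282 131 461 330 319
 332 340 348 344]
```

The line is still about 3 to 3.7 mm short of the tube and pointer. The bar's angle to the jig axis suggests 0.27 rad more, and the picture suggests 0.2. I'll turn 0.23, release and lift.

Emit:
{"name": "carry_out", "arguments": {
  "commands": [
    [0, 0, 0, 0, 0, 0.06, 8],
    [0, 0, 0, 0, 0, 0.11, 8],
    [0, 0, 0, 0, 0, 0.06, 8],
    [0, 0, 0, 0, 0, 0, 8],
    [0, 0, 0, 0, 0, 0, 8],
    [0, 0, 0, 0, 0, 0, 8]
  ]
}}

```text
clock: 5.0
eef_pos: [0.5824, 0.2847, 0.0753]
tcp_rot: [0.999, -0.037, 0.004, 0.001]
ft_force: [9.2, -9.2, 1.7]
opening: 0.0132
finger_force: 40.6
```

Emit:
{"name": "carry_out", "arguments": {
  "commands": [
    [0, 0, 0, 0, 0, 0, 40],
    [0, 0, 0, 0, 0, 0, 40],
    [0, 0, 0, 0, 0, 0, 40],
    [0, 0, 0, 0, 0, 0, 40],
    [0, 0, -30, 0, 0, 0, 40],
    [0, 0, -40, 0, 0, 0, 40],
    [0, 0, -40, 0, 0, 0, 40],
    [0, 0, -40, 0, 0, 0, 40]
  ]
}}

```text
clock: 5.67
eef_pos: [0.5788, 0.2868, 0.225]
tcp_rot: [0.999, -0.036, -0.0, -0.0]
ft_force: [-0.1, 0.1, -0.1]
opening: 0.0402
finger_force: 0.0
```

Emit:
{"name": "carry_out", "arguments": {
  "commands": [
    [-20, 0, -40, 0, 0, 0, 40],
    [-40, 0, 0, 0, 0, 0, 40],
    [-40, 0, 0, 0, 0, 0, 40],
    [-40, 0, 0, 0, 0, 0, 40],
    [-40, 0, 0, 0, 0, 0, 40],
    [-40, 0, 0, 0, 0, 0, 40]
  ]
}}

```text
clock: 6.17
eef_pos: [0.3591, 0.3024, 0.2605]
tcp_rot: [0.999, -0.036, 0.0, -0.0]
ft_force: [0.3, 1.3, 0.4]
opening: 0.0401
finger_force: 0.0
```

Run:
```python
from h import *
o=arm.observe();print(o["joints"],o["eef_pos"],o["opening"],o["clock"]);print(Ro.from_quat(o["tcp_rot"]).as_matrix().round(3))
im=np.zeros((600,800,3),np.uint8)
c=camera("top");np.savez("top2.npz",**c);im[:300]=cv2.resize(c["image"][160:205,165:285,::-1],(800,300),interpolation=cv2.INTER_CUBIC)
P=cloud(c);
c=camera("side");np.savez("side2.npz",**c);im[300:]=cv2.resize(c["image"][165:213,213:341,::-1],(800,300),interpolation=cv2.INTER_CUBIC)
cv2.imwrite("pics/w3.png",im)
q=P[160:195,172:202].reshape(-1,3);q=q[(q[:,2]>.09)&(q[:,2]<.11)];print(len(q),cv2.minAreaRect((q[:,:2]*1000).astype(np.float32)))
q=P[155:216,168:265].reshape(-1,3);q=q[(q[:,2]>.012)&(q[:,2]<.027)];print(len(q),cv2.minAreaRect((q[:,:2]*1000).astype(np.float32)))
```

```text
[4.46917651e-01 2.16422565e-01 1.45202445e+00 2.07756647e-04
 1.47283900e+00 2.09050508e+00] [0.35905637 0.30243742 0.26045975] 0.04013128316563995 6.1667
[[ 0.997 -0.073  0.   ]
 [-0.073 -0.997  0.   ]
 [ 0.    -0.    -1.   ]]
81 ((580.9708862304688, 286.533203125), (14.729185104370117, 62.144996643066406), 84.77669525146484)
2457 ((559.1153564453125, 182.2107696533203), (308.0675964355469, 160.83316040039062), 83.03707122802734)
```

View pics/w3.png

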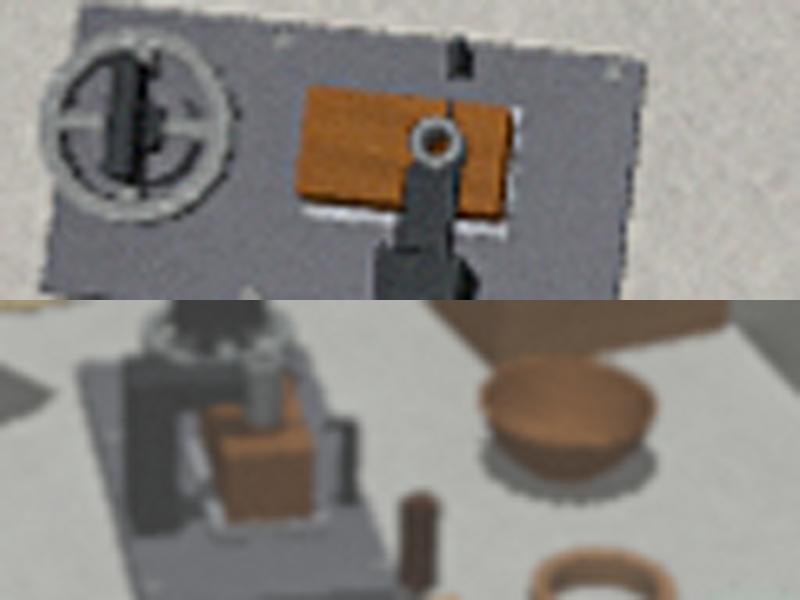

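Run:
```python
from h import *
c=dict(np.load("top2.npz"));a=np.deg2rad(6.75)
ex=np.array([np.cos(a),-np.sin(a)]);ey=np.array([np.sin(a),np.cos(a)])
g=c["image"][:,:,:].astype(int).sum(2)
for v in range(164,180):print(v,g[v,222:244])
f=lambda x,y:(165+(x+.5)/6.667-.5,160+(y+.5)/6.667-.5)
print(f(435,142),f(450,105),f(458,45))
axle=np.array([.5810,.2865]);tube=axle-.165*ey;print(tube)
for n,u,v,z in(("tube",*f(435,142),.13),("line",*f(450,105),.081),("pointer",*f(458,40),.083)):
    w=ray(c,u,v,z)[:2];d=w-tube;print(n,w,d@ex*1000,d@ey*1000)
# tube ring by fit: bright gray annulus template
best=[]
I=c["image"].astype(float)
sat=I.max(2)-I.min(2)
def sc(x,y):
    s=0
    t=np.linspace(0,2*np.pi,60,endpoint=False)
    p=np.array([proj(c,[x+.01025*np.cos(k),y+.01025*np.sin(k),.13]) for k in t]).astype(np.float32)
    return cv2.remap(I.mean(2).astype(np.float32),p[:,0].reshape(-1,1),p[:,1].reshape(-1,1),cv2.INTER_LINEAR).mean()
b=max((sc(.5615+i*.0005,.1213+j*.0005),.5615+i*.0005,.1213+j*.0005) for i in range(-10,11) for j in range(-10,11));print(b)
```

```text
164 [453 579 599 598 575 577 584 572 570 537 558 583 581 577 571 557 551 556
 584 582 554 554]
165 [336 374 408 405 372 365 392 388 477 469 488 371 395 590 621 592 570 584
 588 571 565 560]
166 [332 319 321 330 336 313 320 331 355 361 264 192 136 377 395 419 393 473
 478 443 567 602]
167 [341 328 331 328 325 333 325 328 324 333 189 158  70 199 306 347 332 352
 332 322 401 388]
168 [335 325 318 333 330 335 337 336 340 343 208 156  82  60 311 342 343 333
 327 311 325 314]
169 [336 339 343 326 334 332 327 337 341 357 212 145  80  90 317 327 343 317
 333 346 334 324]
170 [338 325 329 339 337 331 319 323 331 362 208 106  54  94 327 347 337 325
 321 337 325 336]
171 [345 318 343 330 324 325 326 325 321 351 180 196 180 148 315 337 330 337
 319 331 323 333]
172 [333 322 330 341 328 331 340 336 334 341 318 337 331 323 344 336 317 336
 332 323 343 356]
173 [312 340 343 344 347 340 332 337 323 339 339 343 348 332 335 326 337 335
 324 330 330 332]
174 [277 299 294 281 263 305 312 324 328 322 307 335 336 338 341 335 320 338
 338 311 338 332]
175 [254 258 265 291 279 290 287 288 297 290 215 276 300 303 300 322 313 333
 321 334 328 314]
176 [254 269 269 269 282 281 259 279 270 288 181 269 273 279 260 296 271 281
 283 346 543 397]
177 [249 267 255 251 251 248 303 301 366 285 151 240 289 287 273 278 271 278
 285 181 567 373]
178 [240 264 255 260 237 228 431 454 403 429 412 255 254 284 274 290 270 268
 287 101 459 318]
179 [270 271 276 251 185 393 353 249 215 226 420 338 281 274 284 271 284 270
 294  95 330 332]
(229.82173391330434, 180.87393130343483) (232.07162141892906, 175.32420878956052) (233.2715614219289, 166.32465876706163)
[0.56160633 0.1226437 ]
tube [0.56112208 0.12179346] -0.38095906063215723 -0.9012691588973836
line [0.5871394  0.11885136] 25.801825604743097 -0.7649663312244626
pointer [0.62051504 0.11463193] 59.44206384764594 -1.0322600876176051
(np.float32(133.01704), 0.5615, 0.1213)
```

The wheel is set: tube, line and pointer agree at jig y of -0.9, -0.8 and -1.0 mm. Next is the gauge.

Run:
```python
from h import *
c=dict(np.load("top2.npz"));P=cloud(c)
q=P[155:185,290:315].reshape(-1,3);q=q[(q[:,2]>.16)&(q[:,2]<.185)];print(len(q),q.mean(0),cv2.minAreaRect((q[:,:2]*1000).astype(np.float32)))
c=dict(np.load("side2.npz"));P=cloud(c)
q=P[185:220,265:295].reshape(-1,3);q=q[(q[:,2]>.125)&(q[:,2]<.185)];print(len(q),q.mean(0),cv2.minAreaRect((q[:,:2]*1000).astype(np.float32)))
im=np.zeros((600,800,3),np.uint8)
im[:,:400]=cv2.resize(dict(np.load("top2.npz"))["image"][158:185,292:310,::-1],(400,600),interpolation=cv2.INTER_CUBIC)
im[:,400:]=cv2.resize(c["image"][188:218,270:290,::-1],(400,600),interpolation=cv2.INTER_CUBIC)
cv2.imwrite("pics/g.png",im)
o=arm.observe();plan(o["eef_pos"],Ro.from_quat(o["tcp_rot"]),[.5745,-.1258,.235],down(-84.3),12)
```

```text
36 [ 0.57423205 -0.12391744  0.17060161] ((574.4489135742188, -124.45100402832031), (17.707138061523438, 18.046554565429688), 14.20987319946289)
99 [ 0.57101404 -0.13366922  0.15187684] ((579.2489013671875, -159.65985107421875), (20.669713973999023, 89.63285827636719), 14.208083152770996)
[20.6, 34.4, 2.2, -0.0, 0.0001, -0.0141]
[20.1, 34.7, 2.2, -0.0, 0.0001, -0.0141]
[19.6, 34.9, 2.2, -0.0, 0.0001, -0.0141]
[19.1, 35.2, 2.2, -0.0, 0.0001, -0.0141]
[18.7, 35.5, 2.2, -0.0, 0.0001, -0.0141]
[18.2, 35.7, 2.2, -0.0, 0.0001, -0.0141]
[17.6, 36.0, 2.2, -0.0, 0.0001, -0.0141]
[17.1, 36.2, 2.2, -0.0, 0.0001, -0.0141]
[16.6, 36.5, 2.2, -0.0, 0.0001, -0.0141]
[16.1, 36.7, 2.2, -0.0, 0.0001, -0.0141]
[15.6, 36.9, 2.2, -0.0, 0.0001, -0.0141]
[15.1, 37.1, 2.2, -0.0, 0.0001, -0.0141]
12 rows
```

View pics/g.png

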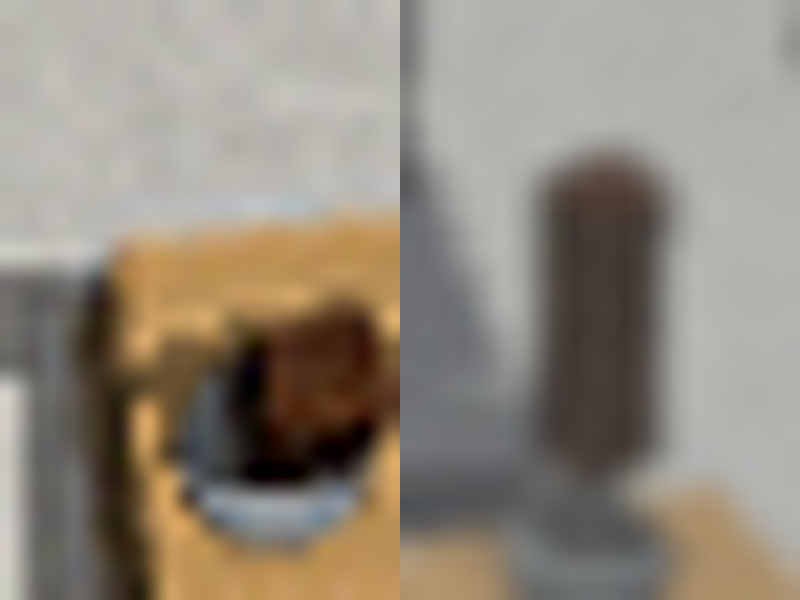

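The crop shows the gauge grip turned about 15 to 20° from the world axes: its left-panel top edge rises to the right, and one corner faces the side camera. I'll use a tool y angle of -73°.

Run:
```python
from h import *
o=arm.observe();plan(o["eef_pos"],Ro.from_quat(o["tcp_rot"]),[.5743,-.1258,.235],down(-73),12)
```

```text
[20.6, 34.4, 2.2, -0.0, 0.0001, -0.0305]
[19.5, 35.0, 2.2, -0.0, 0.0001, -0.0305]
[18.5, 35.6, 2.2, -0.0, 0.0001, -0.0305]
[17.4, 36.1, 2.2, -0.0, 0.0001, -0.0305]
[16.3, 36.6, 2.2, -0.0, 0.0001, -0.0305]
[15.1, 37.1, 2.2, -0.0, 0.0001, -0.0305]
[14.0, 37.6, 2.2, -0.0, 0.0001, -0.0305]
[12.8, 38.0, 2.2, -0.0, 0.0001, -0.0305]
[11.7, 38.3, 2.2, -0.0, 0.0001, -0.0305]
[10.5, 38.7, 2.2, -0.0, 0.0001, -0.0305]
[9.3, 39.0, 2.2, -0.0, 0.0001, -0.0305]
[8.1, 39.2, 2.2, -0.0, 0.0001, -0.0305]
12 rows
```

Emit:
{"name": "carry_out", "arguments": {
  "commands": [
    [20.6, 34.4, 2.2, 0, 0, -0.0305, 45],
    [19.5, 35, 2.2, 0, 0, -0.0305, 45],
    [18.5, 35.6, 2.2, 0, 0, -0.0305, 45],
    [17.4, 36.1, 2.2, 0, 0, -0.0305, 45],
    [16.3, 36.6, 2.2, 0, 0, -0.0305, 45],
    [15.1, 37.1, 2.2, 0, 0, -0.0305, 45]
  ]
}}

```text
clock: 6.77
eef_pos: [0.4703, 0.0859, 0.2474]
tcp_rot: [0.998, 0.056, 0.0, -0.0]
ft_force: [0.9, 0.6, 1.1]
opening: 0.0453
finger_force: 0.0
```

Emit:
{"name": "carry_out", "arguments": {
  "commands": [
    [14, 37.6, 2.2, 0, 0, -0.0305, 45],
    [12.8, 38, 2.2, 0, 0, -0.0305, 45],
    [11.7, 38.3, 2.2, 0, 0, -0.0305, 45],
    [10.5, 38.7, 2.2, 0, 0, -0.0305, 45],
    [9.3, 39, 2.2, 0, 0, -0.0305, 45],
    [8.1, 39.2, 2.2, 0, 0, -0.0305, 45],
    [0, 0, 0, 0, 0, 0, 45],
    [0, 0, 0, 0, 0, 0, 45]
  ]
}}

```text
clock: 7.43
eef_pos: [0.5782, -0.1288, 0.233]
tcp_rot: [0.989, 0.145, -0.0, -0.0]
ft_force: [-0.8, -1.1, 1.0]
opening: 0.045
finger_force: 0.0
```

Run:
```python
from h import *
o=arm.observe();print(o["joints"],o["eef_pos"]);plan(o["eef_pos"],Ro.from_quat(o["tcp_rot"]),[.5743,-.1258,.124],down(-73),4)
```

```text
[-4.18924463e-01  4.55375914e-01  1.16993619e+00  7.89893220e-05
  1.51744159e+00  8.61293374e-01] [ 0.57818392 -0.12881095  0.23300576]
[-0.7, -1.0, 27.3, -0.0002, 0.0002, -0.0015]
[-0.7, -1.0, 27.3, -0.0002, 0.0002, -0.0015]
[-0.7, -1.0, 27.3, -0.0002, 0.0002, -0.0015]
[-0.7, -1.0, 27.3, -0.0002, 0.0002, -0.0015]
4 rows
```

Emit:
{"name": "carry_out", "arguments": {
  "commands": [
    [-0.7, -1, 27, 0, 0, 0, 45],
    [-0.7, -1, 27, 0, 0, 0, 45],
    [-0.7, -1, 27, 0, 0, 0, 45],
    [-0.7, -1, 20, 0, 0, 0, 45],
    [0, 0, 8, 0, 0, 0, 45],
    [0, 0, 0, 0, 0, 0, 45]
  ]
}}

```text
clock: 7.93
eef_pos: [0.5732, -0.1228, 0.1238]
tcp_rot: [0.989, 0.146, -0.001, -0.001]
ft_force: [-0.1, 0.1, 0.3]
opening: 0.0449
finger_force: 0.0
```

Emit:
{"name": "carry_out", "arguments": {
  "commands": [
    [0, 0, 0, 0, 0, 0, 30],
    [0, 0, 0, 0, 0, 0, 22],
    [0, 0, 0, 0, 0, 0, 16],
    [0, 0, 0, 0, 0, 0, 12],
    [0, 0, 0, 0, 0, 0, 12],
    [0, 0, 0, 0, 0, 0, 12]
  ],
  "newtons": 50
}}

```text
clock: 8.43
eef_pos: [0.5746, -0.1241, 0.1267]
tcp_rot: [0.989, 0.146, 0.001, 0.001]
ft_force: [0.2, 0.4, 6.9]
opening: 0.0174
finger_force: 49.2
```

Run:
```python
from h import *
o=arm.observe();print({k:o[k] for k in("eef_pos","ft_force","ft_torque","opening","finger_force")});print(Ro.from_quat(o["tcp_rot"]).as_matrix().round(3))
```

```text
{'eef_pos': array([ 0.57463398, -0.12414683,  0.12665299]), 'ft_force': array([0.15829198, 0.4438283 , 6.85527699]), 'ft_torque': array([0.1390101 , 0.02271634, 0.01847728]), 'opening': 0.017403776369080894, 'finger_force': 49.17169153690338}
[[ 0.957  0.289  0.003]
 [ 0.289 -0.957 -0.001]
 [ 0.003  0.002 -1.   ]]
```

Emit:
{"name": "carry_out", "arguments": {
  "commands": [
    [0, 0, -10, 0, 0, 0, 12],
    [0, 0, -25, 0, 0, 0, 12],
    [0, 0, -30, 0, 0, 0, 12],
    [0, 0, -30, 0, 0, 0, 12],
    [0, 0, -30, 0, 0, 0, 12],
    [0, 0, -20, 0, 0, 0, 12],
    [0, 0, -5, 0, 0, 0, 12],
    [0, 0, 0, 0, 0, 0, 12]
  ],
  "newtons": 60
}}

```text
clock: 9.1
eef_pos: [0.574, -0.124, 0.2764]
tcp_rot: [0.989, 0.146, 0.001, 0.001]
ft_force: [0.1, -0.6, -2.1]
opening: 0.0173
finger_force: 59.6
```

Run:
```python
from h import *
o=arm.observe();print({k:o[k] for k in("eef_pos","ft_force","ft_torque","opening","finger_force")})
plan(o["eef_pos"],Ro.from_quat(o["tcp_rot"]),[.5609,.1203,.275],down(-73),8)
p=o["eef_pos"]
im=[]
for n in("top","side"):
    c=camera(n);np.savez(n+"3.npz",**c);u,v=proj(c,p-[0,0,.06]).astype(int);print(n,u,v)
    im.append(cv2.resize(c["image"][v-30:v+30,u-20:u+20,::-1],(400,600),interpolation=cv2.INTER_CUBIC))
cv2.imwrite("pics/l.png",np.hstack(im))
```

```text
{'eef_pos': array([ 0.57398462, -0.12401682,  0.27635082]), 'ft_force': array([ 0.12260746, -0.56991693, -2.05809884]), 'ft_torque': array([-0.03488746,  0.02860136,  0.02423845]), 'opening': 0.017277991415931632, 'finger_force': 59.58120346069336}
[7.3, -29.7, 0.1, 0.0002, -0.0002, -0.0005]
[7.3, -29.7, 0.1, 0.0002, -0.0002, -0.0005]
[7.3, -29.7, 0.1, 0.0002, -0.0002, -0.0005]
[7.3, -29.7, 0.1, 0.0002, -0.0002, -0.0005]
[7.3, -29.7, 0.2, 0.0002, -0.0002, -0.0005]
[7.3, -29.7, 0.2, 0.0002, -0.0002, -0.0005]
[7.3, -29.7, 0.2, 0.0002, -0.0002, -0.0005]
[7.4, -29.7, 0.2, 0.0002, -0.0002, -0.0005]
8 rows
top 307 172
side 279 184
```

View pics/l.png

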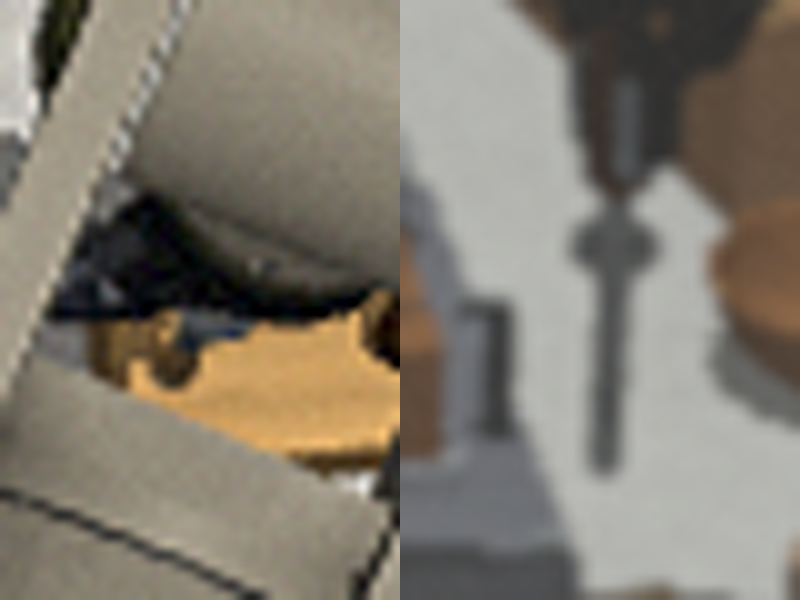

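The gauge is held upright in the right panel: collar at (616,245), tip at (603,470). I'll check the lean with the calibration.

Run:
```python
from h import *
c=dict(np.load("side3.npz"));p=np.array([.574,-.124,.2764])
f=lambda x,y:np.array([259+(x-400+.5)/10-.5,154+(y+.5)/10-.5])
for n,dz,px in(("collar mid",.0327,(616,245)),("tip",.1217,(603,472))):print(n,proj(c,p-[0,0,dz]),f(*px))
# line fit to rod in image, vs projection
g=c["image"].astype(int).sum(2)
for v in range(180,202): 
    r=400-g[v,272:287].clip(0,400);w=np.where(r>60,r,0);z=ray(c,0,0,0)
    print(v,(w*np.arange(272,287)).sum()/max(w.sum(),1))
print([proj(c,p-[0,0,k]).round(1) for k in(.045,.06,.08,.1,.12)])
```

```text
collar mid [280.20406385 177.53208071] [280.15 178.05]
tip [279.15706181 200.43851246] [278.85 200.75]
180 280.2926829268293
181 279.9433497536946
182 279.9241192411924
183 279.8831908831909
184 279.55882352941177
185 279.5430711610487
186 279.52222222222224
187 279.5163636363636
188 279.5018450184502
189 279.4888888888889
190 279.47857142857146
191 279.4840989399293
192 279.4668989547038
193 279.1507936507937
194 279.1605633802817
195 279.14005602240894
196 279.1393939393939
197 279.084375
198 279.0157232704403
199 279.003300330033
200 279.0
201 0.0
[array([280.1, 180.8]), array([279.9, 184.7]), array([279.6, 189.9]), array([279.4, 195. ]), array([279.2, 200. ])]
```

Emit:
{"name": "carry_out", "arguments": {
  "commands": [
    [7.3, -29.7, 0, 0, 0, 0, 12],
    [7.3, -29.7, 0, 0, 0, 0, 12],
    [7.3, -29.7, 0, 0, 0, 0, 12],
    [7.3, -29.7, 0, 0, 0, 0, 12],
    [7.3, -29.7, 0, 0, 0, 0, 12],
    [7.3, -29.7, 0, 0, 0, 0, 12],
    [7.3, -29.7, 0, 0, 0, 0, 12],
    [7.3, -29.7, 0, 0, 0, 0, 12]
  ]
}}

```text
clock: 9.87
eef_pos: [0.5603, 0.1218, 0.273]
tcp_rot: [0.989, 0.146, -0.002, -0.0]
ft_force: [0.8, -0.5, -2.8]
opening: 0.0175
finger_force: 59.4
```

Emit:
{"name": "carry_out", "arguments": {
  "commands": [
    [0, 0, 0, 0, 0, 0, 12],
    [0, 0, 0, 0, 0, 0, 12],
    [0, 0, 0, 0, 0, 0, 12]
  ]
}}

```text
clock: 10.12
eef_pos: [0.5608, 0.1201, 0.2736]
tcp_rot: [0.989, 0.146, -0.001, -0.0]
ft_force: [-0.6, -0.8, -2.4]
opening: 0.0174
finger_force: 59.6
```

Run:
```python
from h import *
o=arm.observe();print({k:o[k] for k in("joints","eef_pos","ft_force","ft_torque")});p=o["eef_pos"];R=Ro.from_quat(o["tcp_rot"]);print(R.as_matrix().round(4))
print(R.inv().apply(np.array([.5609,.1203,.275])-p)*1000)
c=camera("side");np.savez("side4.npz",**c);u,v=proj(c,p-[0,0,.1]).astype(int);print(u,v)
a=cv2.resize(c["image"][v-37:v+38,u-25:u+25,::-1],(400,600),interpolation=cv2.INTER_CUBIC)
for k in(.045,.1217):print(proj(c,p-[0,0,k]))
print("tube rim proj",proj(c,[.5609,.1203,.13]))
c=camera("top");np.savez("top4.npz",**c);u,v=proj(c,p-[0,0,.1]).astype(int);print(u,v)
b=cv2.resize(c["image"][v-37:v+38,u-25:u+25,::-1],(400,600),interpolation=cv2.INTER_CUBIC)
cv2.imwrite("pics/t.png",np.hstack([a,b]))
```

```text
{'joints': array([ 4.74495249e-03,  3.99155959e-01,  1.14581732e+00, -3.27391876e-04,
        1.59931957e+00,  1.28233644e+00]), 'eef_pos': array([0.56082274, 0.12007815, 0.27357123]), 'ft_force': array([-0.64171146, -0.82495329, -2.42113072]), 'ft_torque': array([-0.02559306, -0.06649952,  0.01852078])}
[[ 9.573e-01  2.890e-01 -2.700e-03]
 [ 2.890e-01 -9.573e-01 -3.000e-04]
 [-2.700e-03 -5.000e-04 -1.000e+00]]
[ 0.13424784 -0.19070299 -1.42904864]
254 163
[254.70123607 150.76759099]
[254.43228943 168.93605216]
tube rim proj [254.3600332  173.95471997]
229 179
```

View pics/t.png

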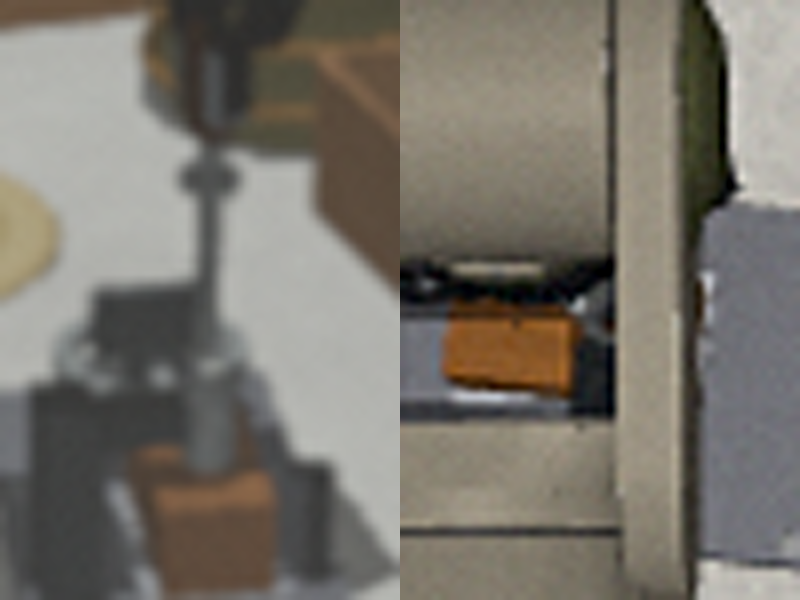

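Gauge lean is under 0.3°. The tip at (208,345) stands slightly left of the tube axis, about 211. I'll measure that gap.

Run:
```python
from h import *
g0=dict(np.load("side4.npz"));g=g0["image"].astype(int)
for v in (160,163,166,168,176,178,180,182): print(v,g[v,246:264].sum(1))
for z in (.125,.115,.105): print(z,proj(g0,[.5609,.1203,z]),proj(g0,[.5639,.1203,z]))
```

```text
160 [508 511 507 505 491 471 435 352 247 277 431 525 539 532 528 532 531 531]
163 [200 200 190 191 188 186 182 212 232 285 437 527 541 529 530 532 533 536]
166 [184 189 185 189 189 181 195 224 248 271 359 447 487 516 529 535 530 531]
168 [188 192 191 188 191 185 196 228 249 274 319 371 405 458 507 531 534 531]
176 [178 178 174 179 173 192 230 265 276 278 270 255 232 247 295 329 375 465]
178 [184 181 181 186 182 189 219 253 280 294 290 266 228 218 268 308 327 367]
180 [183 183 187 189 189 191 220 264 288 293 278 260 233 208 216 224 221 236]
182 [218 240 262 264 260 249 250 274 294 291 279 260 231 212 212 219 220 216]
0.125 [254.3430927 175.1005242] [255.09256309 174.99857377]
0.115 [254.30935158 177.38303947] [255.05683031 177.28040778]
0.105 [254.27579632 179.65346404] [255.02128788 179.5501624 ]
```

Emit:
{"name": "carry_out", "arguments": {
  "commands": [
    [1.2, 0.3, 10, 0, 0, 0, 12],
    [0, 0, 8, 0, 0, 0, 12],
    [0, 0, 4, 0, 0, 0, 12],
    [0, 0, 3, 0, 0, 0, 12],
    [0, 0, 3, 0, 0, 0, 12],
    [0, 0, 3, 0, 0, 0, 12],
    [0, 0, 0, 0, 0, 0, 12],
    [0, 0, 0, 0, 0, 0, 12]
  ]
}}

```text
clock: 10.88
eef_pos: [0.5624, 0.1205, 0.244]
tcp_rot: [0.989, 0.146, 0.0, 0.0]
ft_force: [-0.4, -0.4, -0.9]
opening: 0.0171
finger_force: 59.6
```

Emit:
{"name": "carry_out", "arguments": {
  "commands": [
    [0, 0, 5, 0, 0, 0, 12],
    [0, 0, 5, 0, 0, 0, 12],
    [0, 0, 5, 0, 0, 0, 12],
    [0, 0, 0, 0, 0, 0, 12],
    [0, 0, 0, 0, 0, 0, 12]
  ]
}}

```text
clock: 11.3
eef_pos: [0.5622, 0.1204, 0.2286]
tcp_rot: [0.989, 0.146, -0.0, -0.0]
ft_force: [0.8, 0.4, -2.2]
opening: 0.0175
finger_force: 59.6
```

Emit:
{"name": "carry_out", "arguments": {
  "commands": [
    [0, 0, 10, 0, 0, 0, 12],
    [0, 0, 12, 0, 0, 0, 12],
    [0, 0, 12, 0, 0, 0, 12],
    [0, 0, 10, 0, 0, 0, 12],
    [0, 0, 6, 0, 0, 0, 12],
    [0, 0, 3, 0, 0, 0, 12],
    [0, 0, 0, 0, 0, 0, 12],
    [0, 0, 0, 0, 0, 0, 12]
  ]
}}

```text
clock: 11.97
eef_pos: [0.5626, 0.1204, 0.1763]
tcp_rot: [0.989, 0.146, 0.0, 0.0]
ft_force: [-0.3, 0.3, -1.8]
opening: 0.017
finger_force: 59.7
```

Emit:
{"name": "carry_out", "arguments": {
  "commands": [
    [0, 0, 3, 0, 0, 0, 12],
    [0, 0, 2, 0, 0, 0, 12],
    [0, 0, 1.5, 0, 0, 0, 12],
    [0, 0, 1.5, 0, 0, 0, 12],
    [0, 0, 0, 0, 0, 0, 12],
    [0, 0, 0, 0, 0, 0, 12]
  ]
}}

```text
clock: 12.47
eef_pos: [0.5624, 0.1204, 0.168]
tcp_rot: [0.989, 0.146, -0.0, 0.0]
ft_force: [0.5, -0.4, -1.7]
opening: 0.0175
finger_force: 59.7
```

Emit:
{"name": "carry_out", "arguments": {
  "commands": [
    [0, 0, 1, 0, 0, 0, 12],
    [0, 0, 1, 0, 0, 0, 12],
    [0, 0, 1, 0, 0, 0, 12],
    [0, 0, 0, 0, 0, 0, 12],
    [0, 0, 0, 0, 0, 0, 12]
  ]
}}

```text
clock: 12.88
eef_pos: [0.5626, 0.1204, 0.1667]
tcp_rot: [0.989, 0.146, 0.001, 0.0]
ft_force: [-4.2, -0.9, 8.9]
opening: 0.0172
finger_force: 61.3
```

Emit:
{"name": "carry_out", "arguments": {
  "commands": [
    [-0.5, 0, 1, 0, 0, 0, 12],
    [0, 0, 1, 0, 0, 0, 12],
    [0, 0, 0, 0, 0, 0, 12],
    [0, 0, 0, 0, 0, 0, 12],
    [0, 0, 0, 0, 0, 0, 12],
    [0, 0, 0, 0, 0, 0, 12],
    [0, 0, 0, 0, 0, 0, 12]
  ]
}}

```text
clock: 13.47
eef_pos: [0.5625, 0.1204, 0.1666]
tcp_rot: [0.989, 0.146, 0.002, 0.0]
ft_force: [-6.4, 0.5, 22.3]
opening: 0.0171
finger_force: 63.1
```

Run:
```python
from h import *
c=camera("side");p=arm.observe()["eef_pos"]
u,v=proj(c,p-[0,0,.04]).astype(int);print(p,u,v)
cv2.imwrite("pics/s.png",cv2.resize(c["image"][v-30:v+30,u-30:u+30,::-1],(600,600),interpolation=cv2.INTER_CUBIC))
```

```text
[0.56254806 0.1204435  0.16658266] 254 174
```

View pics/s.png

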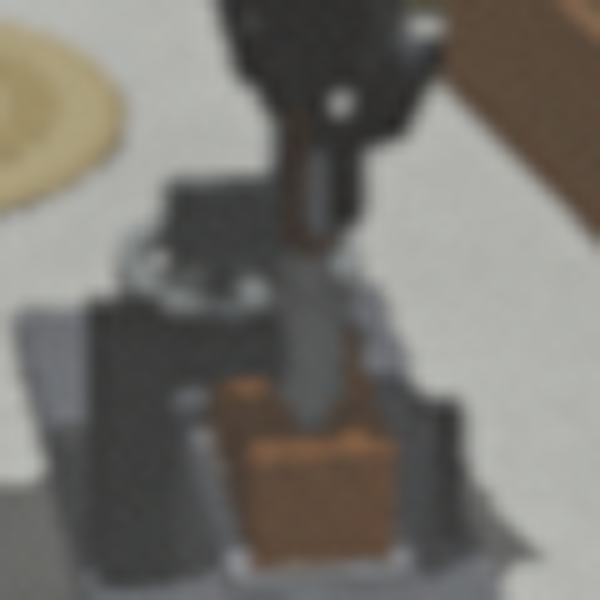

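The gauge is seated: collar on the rim at (315,270), with about 24 N of push. Drawing it out.

Emit:
{"name": "carry_out", "arguments": {
  "commands": [
    [0, 0, -8, 0, 0, 0, 12],
    [0, 0, -20, 0, 0, 0, 12],
    [0, 0, -25, 0, 0, 0, 12],
    [0, 0, -25, 0, 0, 0, 12],
    [0, 0, -25, 0, 0, 0, 12],
    [0, 0, -20, 0, 0, 0, 12],
    [0, 0, -10, 0, 0, 0, 12],
    [0, 0, 0, 0, 0, 0, 12]
  ]
}}

```text
clock: 14.18
eef_pos: [0.5625, 0.1203, 0.2985]
tcp_rot: [0.989, 0.146, 0.002, 0.0]
ft_force: [0.7, 0.3, -1.4]
opening: 0.0173
finger_force: 59.7
```

Run:
```python
from h import *
o=arm.observe();print({k:o[k] for k in("joints","eef_pos","ft_force","opening")});p=o["eef_pos"];R=Ro.from_quat(o["tcp_rot"])
d=np.array([.34,-.94,0]);d/=np.linalg.norm(d);a=np.cross([0,0,-1],d)
plan(p,R,p+[-.10,-.06,.03],Ro.from_rotvec(a*.7)*R,8)
```

```text
{'joints': array([4.98986017e-03, 3.88138996e-01, 1.09320367e+00, 5.40322694e-06,
       1.65545102e+00, 1.28265851e+00]), 'eef_pos': array([0.5625156 , 0.12030975, 0.29850111]), 'ft_force': array([ 0.67447526,  0.27790939, -1.43599149]), 'opening': 0.01732771105047201}
[-14.1, 3.6, -3.8, -0.0874, 0.0047, -0.0004]
[-14.1, 3.9, -3.6, -0.0874, 0.0047, -0.0004]
[-14.1, 4.2, -3.3, -0.0874, 0.0047, -0.0004]
[-14.1, 4.4, -3.0, -0.0874, 0.0047, -0.0004]
[-14.1, 4.7, -2.6, -0.0874, 0.0047, -0.0004]
[-14.1, 4.9, -2.3, -0.0874, 0.0047, -0.0004]
[-14.0, 5.1, -1.9, -0.0874, 0.0047, -0.0004]
[-14.0, 5.2, -1.5, -0.0874, 0.0047, -0.0004]
8 rows
```

Emit:
{"name": "carry_out", "arguments": {
  "commands": [
    [-14, 3.6, -3.8, -0.0874, 0.0047, 0, 12],
    [-14, 3.9, -3.6, -0.0874, 0.0047, 0, 12],
    [-14, 4.2, -3.3, -0.0874, 0.0047, 0, 12],
    [-14, 4.4, -3, -0.0874, 0.0047, 0, 12],
    [-14, 4.7, -2.6, -0.0874, 0.0047, 0, 12],
    [-14, 4.9, -2.3, -0.0874, 0.0047, 0, 12],
    [-14, 5.1, -1.9, -0.0874, 0.0047, 0, 12],
    [-14, 5.2, -1.5, -0.0874, 0.0047, 0, 12]
  ]
}}

```text
clock: 14.85
eef_pos: [0.4617, 0.0604, 0.326]
tcp_rot: [0.929, 0.138, 0.068, 0.338]
ft_force: [0.8, 0.2, -2.0]
opening: 0.0174
finger_force: 59.7
```

Emit:
{"name": "carry_out", "arguments": {
  "commands": [
    [0, 0, 0, 0, 0, 0, 12],
    [0, 0, 0, 0, 0, 0, 12]
  ]
}}

```text
clock: 15.02
eef_pos: [0.4621, 0.0612, 0.3257]
tcp_rot: [0.93, 0.138, 0.068, 0.335]
ft_force: [0.3, -0.4, -1.3]
opening: 0.0175
finger_force: 59.7
```

Run:
```python
from h import *
from scipy.optimize import least_squares
o=arm.observe();print({k:o[k] for k in("joints","eef_pos","tcp_rot","ft_force","opening")})
D=[([1.1336,.38111,1.29818,0,1.4636,-.2153],[.1209,.53627,.23078]),([.27134,.57837,1.05195,0,1.51332,-.35215],[.58233,.28398,.19866]),
([-.41892,.45538,1.16994,0,1.51744,.86129],[.57818,-.12881,.23301]),([.00474,.39916,1.14582,0,1.59932,1.28234],[.56082,.12008,.27357]),([.00499,.38814,1.0932,0,1.65545,1.28266],[.56252,.12031,.2985]),([.27631,.68199,1.22945,0.0009,1.22299,.29406],[.58037,.28692,.07529]),
(list(o["joints"]),list(o["eef_pos"]))]
Y=lambda a:Ro.from_euler('y',a);Z=lambda a:Ro.from_euler('z',a)
def fk(q,k,s=1):
    h,L1,e,L2,L3,off=k
    A=Z(q[0])*Y(q[1]);p=np.array([0,0,h])+Z(q[0]).apply([0,off,0])+A.apply([0,0,L1])
    A=A*Y(q[2]);p=p+A.apply([e,0,L2]);A=A*Z(s*q[3])*Y(q[4]);return p+A.apply([0,0,L3]),A
for s in(1,-1):
    f=lambda k:np.concatenate([fk(q,k,s)[0]-np.array(x) for q,x in D])
    r=least_squares(f,[.3,.5,0,.4,.3,.11]);print(s,r.x.round(4),np.abs(r.fun).max())
    p,A=fk(D[-1][0],r.x,s);print(A.apply([0,0,1]),Ro.from_quat(o["tcp_rot"]).apply([0,0,1]))
```

```text
{'joints': array([ 0.23245894,  0.19623826,  1.46400347, -0.70082806,  1.4289375 ,
        1.59226538]), 'eef_pos': array([0.46210426, 0.061221  , 0.32566192]), 'tcp_rot': array([0.92951709, 0.1382596 , 0.0675909 , 0.33513241]), 'ft_force': array([ 0.31647005, -0.38708236, -1.31473605]), 'opening': 0.017459826387175248}
1 [0.1301 0.5371 0.103  0.3508 0.2575 0.1175] 7.464159742573417e-05
[ 0.21832434 -0.60433242 -0.76623548] [ 0.21832434 -0.60433242 -0.76623548]
-1 [-0.3261  0.5524  0.0948  0.3485 -0.1917  0.1115] 0.08859866933214611
[-0.07580103  0.63807319 -0.76623548] [ 0.21832434 -0.60433242 -0.76623548]
```

```bash
cat > ik.py <<'E'
from h import *
from scipy.optimize import least_squares
k=[.1301,.5371,.103,.3508,.2575,.1175]
Y=lambda a:Ro.from_euler('y',a);Z=lambda a:Ro.from_euler('z',a)
def fk(q):
    h,L1,e,L2,L3,off=k
    A=Z(q[0])*Y(q[1]);p0=np.array([0,0,h])+Z(q[0]).apply([0,off,0])+A.apply([0,0,L1])
    A=A*Y(q[2]);w=p0+A.apply([e,0,L2]);A=A*Z(q[3])*Y(q[4]);return w+A.apply([0,0,L3]),A.apply([0,0,1]),w,p0
lo=np.array([-3.1,-.85,.25,-1.4,.2]);hi=np.array([3.1,2.3,2.45,4.5,2.8])
def ik(p,d,q0):
    f=lambda q:np.r_[(fk(q)[0]-p)*5,fk(q)[1]-d]
    return least_squares(f,np.clip(q0,lo+.01,hi-.01),bounds=(lo,hi))
E
python3 - <<'E'
from ik import *
q0=arm.observe()["joints"][:5]
for z in(.17,.2):
  for az in range(-110,-20,10):
    d=np.array([np.cos(np.deg2rad(az)),np.sin(np.deg2rad(az)),0]);p=np.array([.527,-.4145,z])-.1217*d
    r=ik(p,d,q0);_,_,w,e=fk(r.x);print(z,az,r.cost.round(5),r.x.round(2),"wrist",w.round(3),"elbow",e.round(2))
E
```

```text
0.17 -110 0.00836 [-0.27  0.89  1.22 -1.4   1.64] wrist [ 0.672 -0.061  0.198] elbow [0.43 0.   0.47]
0.17 -100 0.02478 [-0.26  0.81  1.37 -1.4   1.5 ] wrist [ 0.627 -0.045  0.217] elbow [0.41 0.01 0.5 ]
0.17 -90 0.05519 [-0.27  0.72  1.49 -1.4   1.37] wrist [ 0.585 -0.038  0.24 ] elbow [0.37 0.02 0.53]
0.17 -80 0.10026 [-0.29  0.63  1.6  -1.4   1.21] wrist [ 0.541 -0.041  0.27 ] elbow [0.34 0.02 0.57]
0.17 -70 0.15513 [-0.36  0.51  1.71 -1.4   0.98] wrist [ 0.49  -0.059  0.307] elbow [0.29 0.02 0.6 ]
0.17 -60 0.20431 [-0.52  0.35  1.84 -1.4   0.59] wrist [ 0.414 -0.104  0.349] elbow [0.22 0.01 0.64]
0.17 -50 0.22288 [-0.73  0.24  1.94 -1.4   0.2 ] wrist [ 0.345 -0.151  0.365] elbow [0.18 0.   0.65]
0.17 -40 0.25767 [-0.75  0.24  1.94 -1.4   0.2 ] wrist [ 0.341 -0.156  0.366] elbow [ 0.17 -0.    0.65]
0.17 -30 0.32287 [-0.77  0.25  1.94 -1.4   0.2 ] wrist [ 0.339 -0.164  0.365] elbow [ 0.18 -0.01  0.65]
0.2 -110 0.00886 [-0.27  0.85  1.22 -1.4   1.64] wrist [ 0.671 -0.061  0.229] elbow [0.42 0.01 0.49]
0.2 -100 0.02393 [-0.26  0.76  1.36 -1.4   1.5 ] wrist [ 0.624 -0.045  0.248] elbow [0.39 0.02 0.52]
0.2 -90 0.05142 [-0.27  0.67  1.49 -1.4   1.36] wrist [ 0.579 -0.039  0.271] elbow [0.35 0.02 0.55]
0.2 -80 0.09146 [-0.3   0.57  1.6  -1.4   1.18] wrist [ 0.532 -0.042  0.3  ] elbow [0.31 0.03 0.58]
0.2 -70 0.13869 [-0.38  0.44  1.71 -1.4   0.94] wrist [ 0.476 -0.061  0.336] elbow [0.26 0.02 0.62]
0.2 -60 0.17796 [-0.55  0.29  1.85 -1.4   0.54] wrist [ 0.397 -0.105  0.371] elbow [0.19 0.02 0.65]
0.2 -50 0.19128 [-0.73  0.2   1.93 -1.4   0.2 ] wrist [ 0.337 -0.145  0.383] elbow [0.16 0.02 0.66]
0.2 -40 0.22569 [-0.75  0.19  1.94 -1.4   0.2 ] wrist [ 0.333 -0.149  0.383] elbow [0.16 0.02 0.66]
0.2 -30 0.29186 [-0.77  0.2   1.93 -1.4   0.2 ] wrist [ 0.332 -0.157  0.382] elbow [0.16 0.01 0.66]
```

Run:
```python
from ik import *
q0=arm.observe()["joints"][:5]
for tilt in(0,.08):
 for z in(.18,):
  for tx,ty in((.527,-.4145),(.505,-.385)):
   for az in(-100,-105,-110,-115,-120,-125,-130,-140):
    a=np.deg2rad(az);d=np.array([np.cos(a)*np.cos(tilt),np.sin(a)*np.cos(tilt),-np.sin(tilt)]);p=np.array([tx,ty,z])-.1217*d
    r=ik(p,d,q0);_,dd,w,e=fk(r.x);print(tilt,tx,az,r.cost.round(6),r.x.round(2),"wrist",w.round(3),"tilt got",np.arcsin(-dd[2]).round(3))
```

```text
0 0.527 -100 0.024503 [-0.26  0.79  1.37 -1.4   1.5 ] wrist [ 0.626 -0.045  0.227] tilt got 0.179
0 0.527 -105 0.015004 [-0.26  0.83  1.3  -1.4   1.57] wrist [ 0.648 -0.052  0.217] tilt got 0.144
0 0.527 -110 0.00852 [-0.27  0.88  1.22 -1.4   1.64] wrist [ 0.671 -0.061  0.208] tilt got 0.113
0 0.527 -115 0.004502 [-0.27  0.92  1.14 -1.4   1.71] wrist [ 0.696 -0.073  0.201] tilt got 0.085
0 0.527 -120 0.002315 [-0.28  0.96  1.04 -1.4   1.78] wrist [ 0.72  -0.087  0.195] tilt got 0.063
0 0.527 -125 0.001345 [-0.3   1.01  0.94 -1.4   1.86] wrist [ 0.746 -0.104  0.192] tilt got 0.049
0 0.527 -130 0.001152 [-0.31  1.06  0.82 -1.4   1.93] wrist [ 0.77  -0.124  0.191] tilt got 0.046
0 0.527 -140 0.003181 [-0.35  1.14  0.59 -1.4   2.06] wrist [ 0.81  -0.167  0.196] tilt got 0.073
0 0.505 -100 0.020355 [-0.22  0.77  1.45 -1.4   1.54] wrist [ 0.603 -0.014  0.221] tilt got 0.156
0 0.505 -105 0.011391 [-0.22  0.81  1.38 -1.4   1.6 ] wrist [ 0.625 -0.021  0.211] tilt got 0.12
0 0.505 -110 0.00555 [-0.23  0.85  1.31 -1.4   1.67] wrist [ 0.648 -0.031  0.202] tilt got 0.087
0 0.505 -115 0.002207 [-0
[... 1329 characters left out ...]
6  0.239] tilt got 0.188
0.08 0.505 -105 0.003832 [-0.23  0.78  1.41 -1.4   1.55] wrist [ 0.615 -0.022  0.228] tilt got 0.15
0.08 0.505 -110 0.000837 [-0.23  0.82  1.33 -1.4   1.62] wrist [ 0.639 -0.031  0.219] tilt got 0.114
0.08 0.505 -115 0.0 [-0.24  0.86  1.25 -1.4   1.7 ] wrist [ 0.665 -0.042  0.21 ] tilt got 0.08
0.08 0.505 -120 0.0 [-0.25  0.9   1.14 -1.37  1.77] wrist [ 0.694 -0.058  0.21 ] tilt got 0.08
0.08 0.505 -125 0.0 [-0.27  0.95  1.04 -1.35  1.85] wrist [ 0.722 -0.075  0.21 ] tilt got 0.08
0.08 0.505 -130 0.0 [-0.28  0.99  0.92 -1.34  1.93] wrist [ 0.748 -0.095  0.21 ] tilt got 0.08
0.08 0.505 -140 0.0 [-0.32  1.09  0.68 -1.36  2.09] wrist [ 0.795 -0.142  0.21 ] tilt got 0.08
```

Run:
```python
from ik import *
o=arm.observe();q=o["joints"][:5];p=o["eef_pos"];R=Ro.from_quat(o["tcp_rot"])
A=lambda q:Z(q[0])*Y(q[1]+q[2])*Z(q[3])*Y(q[4])
C=(A(q)*Z(o["joints"][5])).inv()*R;print(C.as_rotvec().round(3))
a,t=np.deg2rad(-123),.1;d=np.array([np.cos(a)*np.cos(t),np.sin(a)*np.cos(t),-np.sin(t)])
p1=np.array([.512,-.398,.18])-.1217*d
z=R.apply([0,0,1]);ax=np.cross(z,d);R1=Ro.from_rotvec(ax/np.linalg.norm(ax)*np.arccos(z@d))*R
n=14;rv=(R.inv()*R1).as_rotvec();g=q
for i in range(1,n+1):
    Ri=R*Ro.from_rotvec(rv*i/n);pi=p+(p1-p)*i/n
    r=ik(pi,Ri.apply([0,0,1]),g);g=r.x;q6=((A(g).inv()*Ri*C.inv()).as_rotvec()[2]);print(i,r.cost<1e-8,g.round(2),round(q6,2),fk(g)[2].round(2))
plan(p,R,p1,R1,n);print(p1,R1.as_quat())
```

```text
[-0.     0.     1.571]
1 True [ 0.19  0.23  1.46 -0.74  1.45] 1.59 [0.43 0.2  0.51]
2 True [ 0.15  0.27  1.45 -0.78  1.46] 1.59 [0.45 0.19 0.49]
3 True [ 0.12  0.32  1.45 -0.83  1.48] 1.59 [0.48 0.17 0.47]
4 True [ 0.08  0.36  1.43 -0.87  1.5 ] 1.6 [0.5  0.16 0.45]
5 True [ 0.04  0.41  1.42 -0.92  1.52] 1.6 [0.52 0.14 0.43]
6 True [ 0.    0.46  1.4  -0.96  1.54] 1.61 [0.55 0.12 0.41]
7 True [-0.03  0.52  1.38 -1.01  1.56] 1.61 [0.57 0.1  0.39]
8 True [-0.07  0.57  1.35 -1.06  1.59] 1.62 [0.59 0.08 0.37]
9 True [-0.1   0.63  1.31 -1.1   1.62] 1.62 [0.61 0.05 0.34]
10 True [-0.14  0.68  1.27 -1.15  1.65] 1.62 [0.64 0.03 0.32]
11 True [-0.17  0.74  1.23 -1.2   1.69] 1.62 [0.66 0.   0.29]
12 True [-0.21  0.8   1.17 -1.25  1.73] 1.61 [ 0.68 -0.02  0.27]
13 True [-0.24  0.87  1.11 -1.3   1.76] 1.6 [ 0.7  -0.05  0.24]
14 True [-0.28  0.93  1.05 -1.36  1.8 ] 1.58 [ 0.72 -0.08  0.22]
[-0.2, 14.5, 24.6, -0.0383, -0.0678, 0.0]
[1.5, 13.5, 25.0, -0.0383, -0.0678, 0.0]
[3.2, 12.5, 25.4, -0.0383, -0.0678, 0.0]
[5.0, 11.6, 25.6, -0.0383, -0.0678, 0.0]
[6.7, 10.6, 25.6, -0.0383, -0.0678, 0.0]
[8.4, 9.6, 25.5, -0.0383, -0.0678, 0.0]
[10.1, 8.6, 25.2, -0.0383, -0.0678, 0.0]
[11.8, 7.7, 24.8, -0.0383, -0.0678, 0.0]
[13.5, 6.7, 24.2, -0.0383, -0.0678, 0.0]
[15.1, 5.8, 23.4, -0.0383, -0.0678, 0.0]
[16.7, 5.0, 22.6, -0.0383, -0.0678, 0.0]
[18.2, 4.1, 21.6, -0.0383, -0.0678, 0.0]
[19.6, 3.3, 20.4, -0.0383, -0.0678, 0.0]
[20.9, 2.5, 19.2, -0.0383, -0.0678, 0.0]
14 rows
[ 0.57795143 -0.2964437   0.19214973] [ 0.73985862 -0.05025865 -0.32641571  0.5861195 ]
```

Emit:
{"name": "carry_out", "arguments": {
  "commands": [
    [0, 14.5, 24.6, -0.0383, -0.0678, 0, 12],
    [1.5, 13.5, 25, -0.0383, -0.0678, 0, 12],
    [3.2, 12.5, 25.4, -0.0383, -0.0678, 0, 12],
    [5, 11.6, 25.6, -0.0383, -0.0678, 0, 12],
    [6.7, 10.6, 25.6, -0.0383, -0.0678, 0, 12],
    [8.4, 9.6, 25.5, -0.0383, -0.0678, 0, 12],
    [10.1, 8.6, 25.2, -0.0383, -0.0678, 0, 12]
  ]
}}

```text
clock: 15.6
eef_pos: [0.5214, -0.1202, 0.2588]
tcp_rot: [0.867, 0.043, -0.135, 0.478]
ft_force: [-0.7, -0.0, -0.9]
opening: 0.017
finger_force: 59.7
```

Emit:
{"name": "carry_out", "arguments": {
  "commands": [
    [11.8, 7.7, 24.8, -0.0383, -0.0678, 0, 12],
    [13.5, 6.7, 24.2, -0.0383, -0.0678, 0, 12],
    [15.1, 5.8, 23.4, -0.0383, -0.0678, 0, 12],
    [16.7, 5, 22.6, -0.0383, -0.0678, 0, 12],
    [18.2, 4.1, 21.6, -0.0383, -0.0678, 0, 12],
    [19.6, 3.3, 20.4, -0.0383, -0.0678, 0, 12],
    [20.9, 2.5, 19.2, -0.0383, -0.0678, 0, 12],
    [0, 0, 0, 0, 0, 0, 12]
  ]
}}

```text
clock: 16.27
eef_pos: [0.5777, -0.3032, 0.1864]
tcp_rot: [0.739, -0.052, -0.332, 0.584]
ft_force: [0.1, -1.1, -3.1]
opening: 0.0175
finger_force: 59.8
```

Emit:
{"name": "carry_out", "arguments": {
  "commands": [
    [0, 0, 0, 0, 0, 0, 12],
    [0, 0, 0, 0, 0, 0, 12],
    [0, 0, 0, 0, 0, 0, 12],
    [0, 0, 0, 0, 0, 0, 12],
    [0, 0, 0, 0, 0, 0, 12],
    [0, 0, 0, 0, 0, 0, 12]
  ]
}}

```text
clock: 16.77
eef_pos: [0.5781, -0.2971, 0.1946]
tcp_rot: [0.74, -0.052, -0.325, 0.586]
ft_force: [-0.3, -0.5, -2.0]
opening: 0.0173
finger_force: 59.9
```

Run:
```python
from h import *
o=arm.observe();print({k:o[k] for k in("joints","qd","eef_pos","ft_force","opening","finger_force","clock")})
R=Ro.from_quat(o["tcp_rot"]);d=R.apply([0,0,1]);tip=o["eef_pos"]+.1217*d;print("d",d,"tip",tip)
im=[]
for n in("top","side"):
    c=camera(n);u,v=proj(c,tip).astype(int);print(n,proj(c,tip),"plate ctr",proj(c,[.527,-.414,.008]))
    im.append(cv2.resize(c["image"][v-45:v+45,u-30:u+30,::-1],(400,600),interpolation=cv2.INTER_CUBIC))
cv2.imwrite("pics/f.png",np.hstack(im))
```

```text
{'joints': array([-0.27751584,  0.92815588,  1.04305811, -1.3566981 ,  1.80387541,
        1.57489661]), 'qd': array([-0.00354097,  0.00694784, -0.00073205, -0.00246338, -0.00162644,
        0.00282315]), 'eef_pos': array([ 0.57807194, -0.29705549,  0.19455848]), 'ft_force': array([-0.29549284, -0.45133198, -1.99822998]), 'opening': 0.01725982206919471, 'finger_force': 59.859203696250916, 'clock': 16.7667}
d [-0.54253642 -0.8340187  -0.10033467] tip [ 0.51204526 -0.39855557  0.18234775]
top [393.94319564 192.72240035] plate ctr [382.06127789 193.82843716]
side [290.96870017 243.77568928] plate ctr [294.18007992 291.33698557]
```

View pics/f.png

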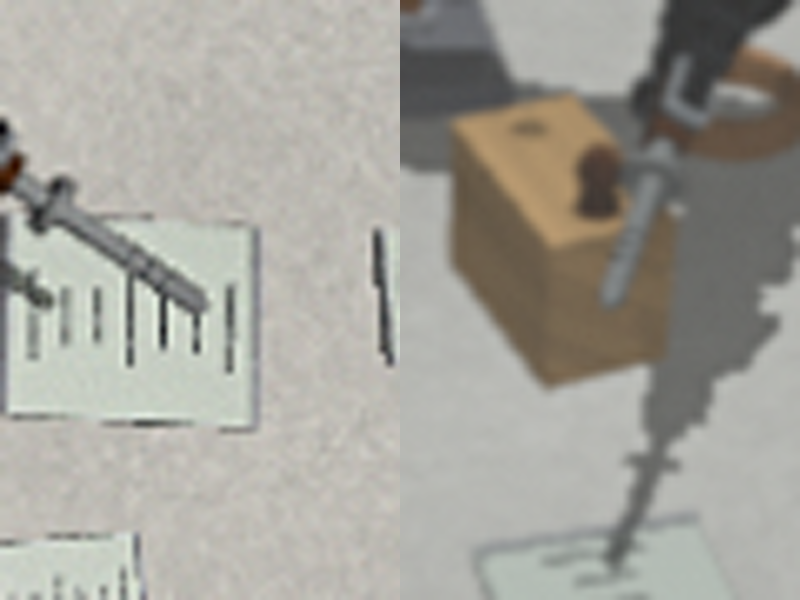

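The gauge is held level, with its tip over the largest plate: tip at left-panel (200,300), about 17 cm above the plate and at rest. The awl is still in the rack. Handing in.

```bash
python3 -c "
from bench import arm
print(arm.finish_job())"
```

```text
the job is handed in; nothing more can be done
None
```

I handed the job in at about 17 s of the 72 s allowed, but the hand-in returned no verdict. By my measurements, the wheel is set with the dark line within about 0.3 mm of the pointer. The gauge's collar seated on the rim and the rod was drawn right out. It is now held at rest, about 6° from level, with its tip about 17 cm above the largest plate.

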